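# Couple the crate trailer to the parking ball

### The job

Park the small crate trailer on the ball of the post bolted to the floor: raise the handle of its coupler fully, lift the drawbar and lower the coupler gently onto the ball until it is fully seated, then press the handle down fully so that the jaw locks under the ball. Let go, and leave the mallet, the jar and the log block where they are.

Things in the scene. Friction and masses are not known exactly. Their poses are not given: they have to be found in the camera images.
- ball (a point): Centre of the steel tow ball, 50 mm in diameter, 130 mm above the floor, on a neck 27 mm thick above a square post 50 mm wide (its top 80 mm above the floor) with a base plate 130 x 130 x 10 mm bolted to the floor. It does not move.
- trailer: Small two-wheeled trailer with one grey crate, 4.5 to 6 kg in all, but only 7 to 10 N at the coupler. Origin: on the floor under the socket centre (level on its prop stand); x points back along the drawbar to the crate, z up. Axle at x 550 mm, wheel diameter 200 mm, track 400 mm: it rolls freely, turns about the axle's middle (wheels hardly slide sideways) and tips nose-up about the axle when lifted.
- socket (a point): Centre of the coupler's ball socket, 108 mm above the floor at the start. It meets the ball's centre (within 2 mm) when the ball bears on the socket roof. The socket is a steel cup 54 mm in inner diameter, open below; rim 8 mm below this point, roof 25 mm above it. Outside 64 mm wide; its cheeks reach 88 mm back. The handle must be raised for the ball to enter. Axes as the trailer's.
- drawbar (a point): Middle of the square drawbar tube (30 x 30 mm), 120 mm behind the socket centre and 8 mm above it: take the tube here across its width from above once the handle is raised. The tube is bare from 90 to 240 mm behind the socket. A fixed prop stand 270 mm behind it rests on the floor at the start; when coupled, the socket is 22 mm higher than at the start and the stand hangs clear. Axes as the trailer's.
- pivot (a point): Pivot pin of the coupler handle, 36 mm behind the socket centre and 14 mm above it; the pin lies along the trailer's y.
- handle (a point): Grip point of the coupler handle, a channel-shaped steel lever 40 mm wide lying above the drawbar when down. It is mid-width, 92 mm behind and 27 mm above the pivot when down (96 mm from the pivot). Side flanges there are 17 mm high; the lever's top lies 7 mm above this point, its free end 28 mm further back. The tube below is narrower, so fingers can straddle both.
- latch (a joint): Angle of the coupler handle about the pivot, rad: 0 fully down (locked: the jaw, one piece with the handle, lies under the back of the ball), 1.3 fully raised (handle about upright, jaw drawn back clear of the cup). The handle stays where it is left; it takes about 3 to 4 N at the grip point to move it.
- mallet_mid (a point): Bystander: middle of a mallet lying on the floor, 60 mm high, 220 mm long along its x, white head 60 x 85 mm at +x.
- jar_mid (a point): Bystander: centre of a closed glue jar, 70 mm in diameter, 100 mm high.
- log_mid (a point): Bystander: centre of an upright bored wooden log block, 116 mm in diameter, 140 mm high.
Mind the look-alikes: they are no part of the job. Leave any blue, turquoise or white look-alike of the part that bears ball alone.

How it is judged (in metres and radians):
On the way, in this order (a step that is already met when the one before it is completed fails the run):
1. the handle is raised, before the coupler is on the ball (value of joint latch above 0.9 rad and distance between socket and ball above 0.03 m), for 0.2 s.
2. the coupler is seated on the ball with the handle still up (distance between socket and ball below 0.005 m and value of joint latch above 0.6 rad), for 0.2 s.
At the end, for the whole second after the job is handed in: The coupler sits on the ball (socket centre within 5 mm of the ball's centre), its handle is fully down (within 0.06 rad of its stop, about 6 mm at the grip), the trailer is still, and the bystanders are where they were (within 30 mm) (distance between socket and ball below 0.005 m and value of joint latch below 0.06 rad and linear speed of trailer below 0.02 m/s); the robot touches nothing.
It fails at once if the coupler is rammed into the ball or post (more than 100 N between them) (contact force between trailer and hitch_post above 100 N).
It fails at once if the coupler is dropped on the ball (faster than 0.35 m/s when within 40 mm of it) (distance between socket and ball below 0.04 m and linear speed of trailer above 0.35 m/s).
It fails at once if a bystander is moved by more than 30 mm (distance of any of mallet_mid, jar_mid, log_mid from where it was at the start of the episode above 0.03 m).
It also fails if it takes over 69 s, if anything falls off the work surface, if the arm or the gripper's body presses on something with over 40 N, if the wrist force passes 120 N, or if a joint passes its speed limit or range.

### The arm

A 7-joint arm with a two-finger parallel gripper is mounted at the origin on the work surface. World frame = base frame: x ahead of the robot, y to its left, z up, the work surface at z = 0. Lengths are in m, angles in degrees, forces in N, time in s.
With the tool pointing down it reaches from about 0.425 to 0.875 m from the base axis. Payload 4.7 kg.
Tool frame: the origin (TCP) lies on the centre line of the jaws, within the pads' length; the fingertips stand env.nose_length ahead of it and the grasp point (between the pads) lies 8 mm behind it (env.nose_length is the distance from the TCP to the fingertips, in m); y points along the fingers, z is the direction in which the jaws open and shut, and the axes are right-handed (so a half turn about y gives the same grasp; the last joint's range is limited). The gripper opens to 87 mm and grips with 3 to 60 N. Pads are 19 mm wide; open, the fingers measure 117 mm over their backs; the gripper's body (75 mm by 190 mm) begins 51 mm behind the grasp point.
Start: joints at [65.896, 18.392, -4.016, 83.108, 1.295, 78.541, -3.26], TCP at [0.274, -0.59, 0.234] pointing down, gripper open.
Joint ranges: [-163.93, 163.93], [-17.29, 119.83], [-79.2, 71.16], [3.27, 140.29], [-89.18, 269.18], [5.43, 117.66], [-154.24, 154.24]. Speed limits (degrees/s): [147.25, 147.25, 180, 180, 180, 180, 180].

### API

Orientations are given as [roll, pitch, yaw] about the fixed x, y, z axes, in that order (R = Rz(yaw) Ry(pitch) Rx(roll)).
In Python, from cell import env, read_camera, camera_info, job, models gives the robot as it stands.
- The arm moves only by the tool move_arm, never from a script. Its argument "moves" is a list of rows, each a list of 6 numbers: the shift along the tool's x, y, z in mm, then the turn, a rotation vector about the tool's x, y, z in degrees. In form: [[x, y, z, ax, ay, az], ...]. A call has 1 to 20 rows; each row is the pose to reach, as a shift and turn from the pose commanded when the call began, along the tool's axes at that moment; what a row does not reach only later rows make up. A row lasts 1/12 s, in which the tool goes at most 41.7 mm and 7.16 degrees, less where a joint would pass 70% of its speed; a pose out of reach is approached as far as the arm can. A call with a gripper value outside its range is refused whole. "claw" is the finger opening in mm, from 0 to 87, set as the call begins (left out, the last holds). The fingers move at their own pace and stop on an object; "newtons" is the grip in N (left out, the last holds). Time passes only in rows, so rows that repeat a pose let the fingers close. It gives the time, the measured TCP pose, the force and the opening at its end, in the units of the state.
- env.get_obs(): the state, without advancing time (a new reading comes with each control period).
- read_camera(name): name is "scene" or "top" or "wrist"; returns (picture, depth): 420x560x3 uint8, red, green, blue; 420x560 float32, m along the optical axis (not along the pixel's ray), 0 where there is no reading.
- camera_info(name): a dict with "fx", "fy", "cx", "cy" (pixels), "R" (3x3) and "t" (3): a world point X has camera coordinates R X + t. Camera axes: x right, y down, z forward; pixel columns grow to the right and rows downward; lengths in m; the calibration is good to about 2 mm. The wrist camera is an equidistant fisheye: a pixel r from the principal point sees the ray r / f radians off the axis. A picture is of the moment at which its call begins: read the wrist's pose just before it. camera_info takes no time and is no camera call; for the wrist camera it gives the pose at the moment of the call.
- job.sign_off(): hands the job in, once; it reports no verdict.
Trained networks look in the newest picture that a camera, given by its name, has taken for a name from the list of things; names that differ only in an ending like _2 or _b are one class to them, and where a whole thing is asked for, a point or a joint stands for the part that bears it (a point fixed in the world has none). Each returns a list of dicts, best first, with "score" (0 to 1); they miss things now and then, are a little off and sometimes report something else, mostly with a low value. They report only what shows in the picture. A call takes as long as a camera call. They do not tell look-alikes from the thing itself.
- models.spot_in(target, camera): "point" ([x, y, z] in m, in world coordinates, good to about 4 mm: the middle of the surface that is visible of it).
- models.cut_out(target, camera): "mask" (420x560 bool, what is visible of it).
The state is a dict: "time_s": time; "qpos": joint angles; "joint_velocities": joint speeds; "effort": joint torques, N m; "tool_pos": TCP position; "tool_rot": TCP orientation; "force": force on the tool from outside, world axes, zero at the start; "wrist_torque": the same for the moment, N m; "grip_width": finger opening in m.
Only numpy, scipy, OpenCV 4.12 (cv2) and the standard library are available. Lean on these libraries where they do the work, as an engineer would, in place of code of your own. Each camera call takes 0.05 s, during which the arm holds its last target.

## Working session

There is one attempt and no reset: what is moved stays moved. The work goes in short steps, Python scripts to look and compute and a tool call to move; the robot and the scene stay as the last step left them, time stands still between calls to the robot, and variables do not carry over. Pictures are saved under pics/ and viewed, and the job is handed in when it is done.

Besides the shell and the picture viewer there is one more tool, called after ">>>" in YAML: its name, and indented under it one key for each argument. move_arm: Moves the arm, as the interface text tells. Its arguments: {"type":"object","properties":{"moves":{"type":"array","items":{"type":"array","items":{"type":"number"}}},"claw":{"type":"number"},"newtons":{"type":"number"}},"required":["moves"]}

```bash
ls; mkdir -p pics
python3 - <<'E'
from cell import env, read_camera, camera_info, job, models
import cv2, numpy as np
print(env.get_obs(), env.nose_length)
for n in ["scene","top","wrist"]:
    p,d=read_camera(n); cv2.imwrite(f"pics/{n}0.png",p[:,:,::-1]); np.save(f"pics/{n}0.npy",d)
    ci=camera_info(n); print(n,{k:np.round(v,4).tolist() for k,v in ci.items()})
    if n!="wrist":
        for t in ["ball","trailer","socket","drawbar","handle","pivot","latch","mallet_mid","jar_mid","log_mid"]:
            try: r=models.spot_in(t,n); print(n,t,[(np.round(x["point"],3).tolist(),round(float(x["score"]),2)) for x in r[:4]])
            except Exception as e: print(t,e)
print(env.get_obs()["time_s"])
E
```

```text
pics
{'time_s': 0.0, 'qpos': array([65.89522659, 18.43956299, -4.01302265, 83.17373566,  1.29258424,
       78.54077383, -3.25983015]), 'joint_velocities': array([ 0.0269045 ,  0.00916462, -0.00713089,  0.00451923,  0.04002281,
        0.02109334,  0.02034106]), 'effort': array([ 1.89363236e-04, -4.91285062e+01, -4.03685672e-01, -3.12524343e+01,
       -6.38834853e-02,  4.35897731e-02,  1.43640841e-04]), 'tool_pos': array([ 0.273526  , -0.58906875,  0.23246565]), 'tool_rot': array([-9.01089766e+01, -4.12468262e-03, -1.55088192e+02]), 'force': array([ 0.25306048, -0.72174765, -0.27021482]), 'wrist_torque': array([ 0.00375406, -0.06878095, -0.0028035 ]), 'grip_width': 0.08727202033207229} 0.011
scene {'fx': 535.917, 'fy': 535.917, 'cx': 275.1305, 'cy': 218.888, 'R': [[-0.6321, 0.7747, -0.0171], [0.6099, 0.4838, -0.6276], [-0.4779, -0.4072, -0.7783]], 't': [0.3037, -0.2351, 1.7239]}
scene ball [([0.354, -0.151, 0.014], 0.97), ([0.292, 0.227, 0.013], 0.95), ([0.743, 0.291, 0.009], 0.75), ([0.471, 0.047, 0.014], 0.66)]
scene trailer [([1.025, -0.059, 0.194], 0.57)]
scene socket [([1.026, 
[... 592 characters left out ...]
005], 0.87), ([0.715, 0.265, 0.009], 0.84), ([0.271, 0.209, 0.011], 0.64), ([0.333, -0.158, 0.012], 0.61)]
top trailer [([0.909, -0.083, 0.148], 0.65)]
top socket [([0.912, -0.078, 0.152], 0.85)]
top drawbar [([0.909, -0.084, 0.151], 0.68)]
top handle [([0.661, -0.07, 0.169], 0.92)]
top pivot [([0.912, -0.083, 0.15], 0.87)]
top latch [([0.66, -0.068, 0.165], 0.71)]
top mallet_mid [([0.543, 0.324, 0.043], 0.7)]
top jar_mid [([0.632, -0.345, 0.103], 0.87)]
top log_mid [([0.431, -0.326, 0.14], 0.64)]
wrist {'fx': 325.1923, 'fy': 325.1923, 'cx': 283.2479, 'cy': 212.5907, 'R': [[0.4215, -0.9068, 0.0002], [-0.8733, -0.4059, 0.2694], [-0.2442, -0.1137, -0.963]], 't': [-0.6488, -0.033, 0.3907]}
1.15
```

View pics/scene0.png

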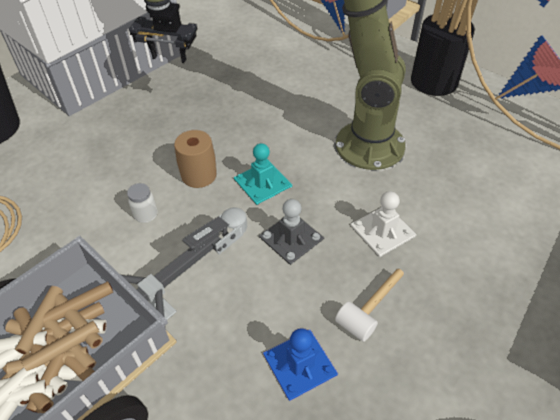

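View pics/top0.png

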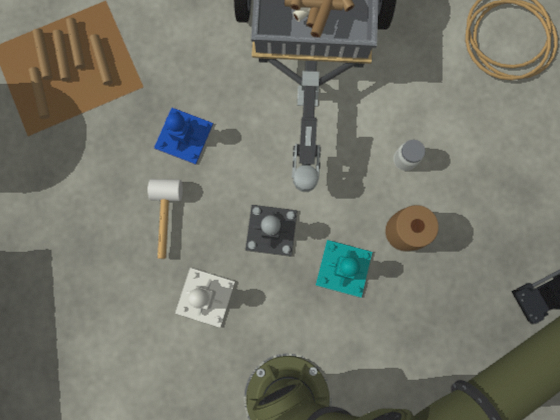

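View pics/wrist0.png

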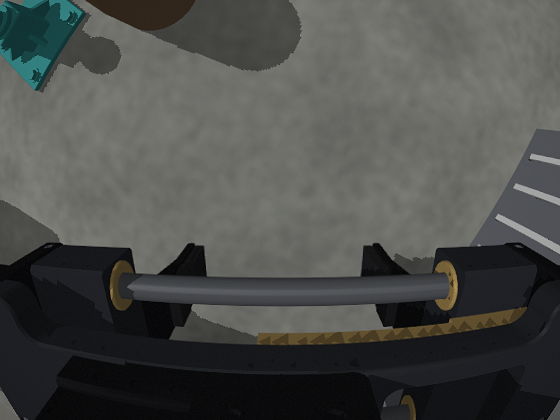

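```bash
cat > h.py <<'E'
import numpy as np
from cell import camera_info
def cloud(d,ci):
    v,u=np.mgrid[:420,:560]
    P=np.stack([(u-ci['cx'])/ci['fx']*d,(v-ci['cy'])/ci['fy']*d,d],-1)
    X=(P-np.array(ci['t']))@np.array(ci['R'])
    X[d<=0]=np.nan
    return X
E
python3 - <<'E'
from h import *
from scipy.optimize import least_squares
for n in ["scene","top"]:
    d=np.load(f"pics/{n}0.npy"); X=cloud(d,camera_info(n))
    def sel(m): return X[m]
    x,y,z=X[...,0],X[...,1],X[...,2]
    c={'scene':(209,292),'top':(225,270)}[n]
    g=np.zeros(d.shape,bool); g[c[0]-14:c[0]+14,c[1]-14:c[1]+14]=1
    m=g&(z>0.118)
    Q=X[m]; 
    f=lambda p:np.linalg.norm(Q-p,axis=1)-.025
    r=least_squares(f,Q.mean(0)-[0,0,.02],loss='soft_l1',f_scale=.001); print(n,"ball",r.x,len(Q),np.sqrt(np.mean(r.fun**2)))
    # coupler/drawbar strip
    m=(z>0.09)&(z<.25)&(x>0.5)&(x<.95)&(abs(y+.065)<.06)
    Q=X[m]
    for a in np.arange(.5,.9,.01):
        s=Q[(Q[:,0]>=a)&(Q[:,0]<a+.01)]
        if len(s): 
            s2=s[s[:,2]>s[:,2].max()-.012]
            print(round(a,3),len(s),"y",np.round(np.percentile(s[:,1],[2,98]),3),"zmax",round(np.percentile(s[:,2],98),3),"topY",np.round(np.percentile(s2[:,1],[3,97]),3))
E
```

```text
scene ball [0.44780081 0.03163601 0.13193851] 284 0.002143408603801356
0.53 3 y [-0.06  -0.053] zmax 0.142 topY [-0.06  -0.053]
0.54 32 y [-0.076 -0.037] zmax 0.153 topY [-0.075 -0.04 ]
0.55 73 y [-0.083 -0.031] zmax 0.153 topY [-0.083 -0.034]
0.56 94 y [-0.087 -0.029] zmax 0.155 topY [-0.086 -0.032]
0.57 112 y [-0.088 -0.028] zmax 0.156 topY [-0.087 -0.033]
0.58 129 y [-0.093 -0.027] zmax 0.155 topY [-0.08  -0.038]
0.59 82 y [-0.074 -0.027] zmax 0.152 topY [-0.077 -0.043]
0.6 104 y [-0.081 -0.028] zmax 0.162 topY [-0.083 -0.046]
0.61 112 y [-0.084 -0.028] zmax 0.164 topY [-0.085 -0.046]
0.62 85 y [-0.084 -0.03 ] zmax 0.164 topY [-0.085 -0.045]
0.63 106 y [-0.085 -0.031] zmax 0.166 topY [-0.085 -0.048]
0.64 116 y [-0.085 -0.031] zmax 0.168 topY [-0.087 -0.05 ]
0.65 138 y [-0.087 -0.031] zmax 0.17 topY [-0.089 -0.047]
0.66 120 y [-0.086 -0.038] zmax 0.172 topY [-0.087 -0.049]
0.67 88 y [-0.087 -0.049] zmax 0.173 topY [-0.087 -0.049]
0.68 105 y [-0.092 -0.05 ] zmax 0.174 topY [-0.092 -0.05 ]
0.69 103 y [-0.09  -0.051] zmax 0.175 topY [-0.09  -0.052]
0.7 115 y [-0.09  -0.051] zmax 0.175
[... 2638 characters left out ...]
4]
0.78 43 y [-0.094 -0.065] zmax 0.135 topY [-0.094 -0.065]
0.79 47 y [-0.094 -0.065] zmax 0.136 topY [-0.094 -0.065]
0.8 40 y [-0.095 -0.066] zmax 0.138 topY [-0.095 -0.068]
0.81 52 y [-0.103 -0.067] zmax 0.136 topY [-0.102 -0.068]
0.82 86 y [-0.113 -0.061] zmax 0.139 topY [-0.103 -0.061]
0.83 111 y [-0.123 -0.049] zmax 0.138 topY [-0.104 -0.064]
0.84 113 y [-0.123 -0.037] zmax 0.138 topY [-0.104 -0.064]
0.85 92 y [-0.109 -0.024] zmax 0.136 topY [-0.104 -0.035]
0.86 83 y [-0.1   -0.011] zmax 0.135 topY [-0.1   -0.016]
0.87 64 y [-0.1   -0.006] zmax 0.134 topY [-0.1   -0.008]
0.88 90 y [-0.123 -0.006] zmax 0.231 topY [-0.123 -0.109]
0.89 528 y [-0.123 -0.011] zmax 0.237 topY [-0.122 -0.026]
```

Run:
```python
import cv2
p=cv2.imread('pics/top0.png')[60:250,230:370]; cv2.imwrite('pics/topc.png',cv2.resize(p,None,fx=3.1,fy=3.1,interpolation=cv2.INTER_CUBIC))
p=cv2.imread('pics/scene0.png')[160:330,120:340]; cv2.imwrite('pics/scc.png',cv2.resize(p,None,fx=3.4,fy=3.4,interpolation=cv2.INTER_CUBIC))
```

```text
(no output)
```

View pics/topc.png

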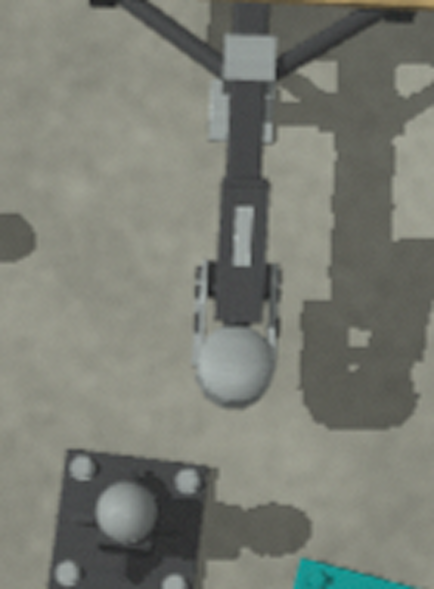

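View pics/scc.png

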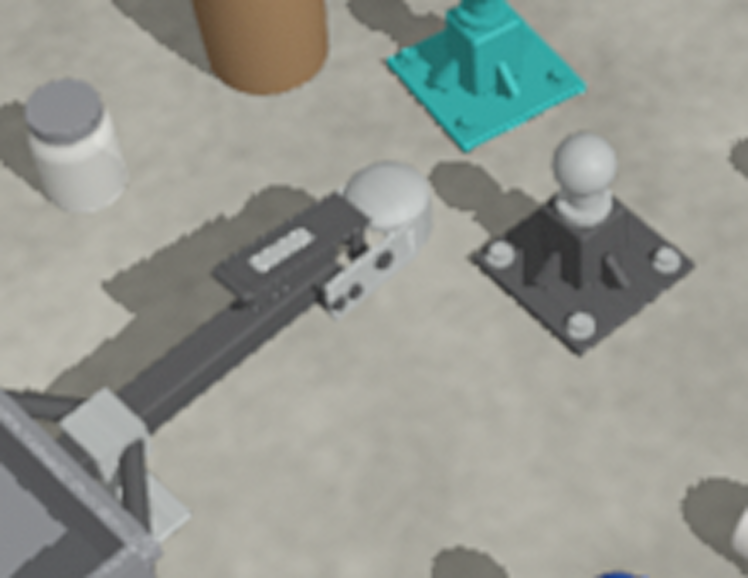

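```bash
cat >> h.py <<'E'
from scipy.optimize import least_squares
def trailer(X,c0=(.566,-.061),yaw=-4.5,zs=.108,pr=True):
    "rough fit: dome sphere (R=32 assumed + free) and tube line"
    c=np.array([c0[0],c0[1]]); 
    P=X.reshape(-1,3); P=P[~np.isnan(P[:,0])]
    a=np.radians(yaw); e=np.array([np.cos(a),np.sin(a)]); f=np.array([-e[1],e[0]])
    s=(P[:,:2]-c)@e; w=(P[:,:2]-c)@f
    D=P[(s<.018)&(s>-.045)&(abs(w)<.04)&(P[:,2]>zs+.012)&(P[:,2]<zs+.065)]
    r=least_squares(lambda p:np.linalg.norm(D-p[:3],axis=1)-p[3],[c[0],c[1],zs+.015,.032],loss='soft_l1',f_scale=.001)
    r2=least_squares(lambda p:np.linalg.norm(D-p[:3],axis=1)-.032,[c[0],c[1],zs+.015],loss='soft_l1',f_scale=.001)
    print("dome",len(D),np.round(r.x,4),"R32",np.round(r2.x,4))
    out=[]
    for k in np.arange(.165,.245,.01):
        q=(s>k)&(s<k+.01)&(abs(w)<.03)&(P[:,2]>zs-.01+k*0)
        if q.sum()>8: out.append((k+.005,np.percentile(w[q],[3,97]).mean(),np.median(P[q,2])))
    out=np.array(out)
    if len(out)>3:
        print("tube w(s)",np.round(np.polyfit(out[:,0],out[:,1],1),4),"yaw",yaw+np.degrees(np.polyfit(out[:,0],out[:,1],1)[0]),"mean w",out[:,1].mean(),"z",out[:,2].mean())
    return r.x
E
python3 - <<'E'
from h import *
for n in ["scene","top"]:
    X=cloud(np.load(f"pics/{n}0.npy"),camera_info(n)); print(n); trailer(X)
    P=X.reshape(-1,3); m=(abs(P[:,0]-.65)<.1)&(abs(P[:,1]-.15)<.1); print("floor z",np.nanmedian(P[m,2]))
    # handle line
    a=np.radians(-4.5); e=np.array([np.cos(a),np.sin(a)]); f=np.array([-e[1],e[0]])
    s=(P[:,:2]-[.566,-.061])@e; w=(P[:,:2]-[.566,-.061])@f
    q=(s>.05)&(s<.15)&(abs(w)<.022)&(P[:,2]>.155)&(P[:,2]<.2)
    pf=np.polyfit(s[q],P[q,2],1); print("handle top slope",pf,np.polyval(pf,.128),"w",np.percentile(w[q],[2,98]), "end", np.percentile(s[(abs(w)<.015)&(P[:,2]>.16)&(P[:,2]<.2)&(s>0)&(s<.25)],[99]))
E
```

```text
scene
dome 325 [ 0.5676 -0.0618  0.1196  0.0361] R32 [ 0.5676 -0.0601  0.1244]
tube w(s) [-0.0025  0.0019] yaw -4.640800884041414 mean w 0.001379598110309196 z 0.13127410137512385
floor z 0.002035585274628399
handle top slope [0.12360556 0.15415807] 0.169979583712699 w [-0.01918916  0.02067345] end [0.15297664]
top
dome 406 [ 0.5715 -0.0623  0.1132  0.0405] R32 [ 0.5687 -0.062   0.1231]
tube w(s) [-0.0044  0.0004] yaw -4.754491215569134 mean w -0.0005601469792112954 z 0.131333877303766
floor z 0.0007639668127293212
handle top slope [0.14765692 0.15127368] 0.17017376872198622 w [-0.01985683  0.01853337] end [0.15396571]
```

```bash
cat >> h.py <<'E'
from cell import env
from scipy.spatial.transform import Rotation as Ro
def state():
    o=env.get_obs(); p=o['tool_pos']; R=Ro.from_euler('xyz',o['tool_rot'],degrees=True)
    print('t',round(o['time_s'],2),'p',np.round(p,4),'rot',np.round(o['tool_rot'],2),'F',np.round(o['force'],1),'M',np.round(o['wrist_torque'],2),'w',round(o['grip_width'],4),'q',np.round(o['qpos'],1))
    return p,R
def toolR(yaw,pitch=0):
    # pitch>0 = trailer nose-up by pitch deg; yaw: trailer yaw (x back). tool x points forward (to nose)
    Rt=Ro.from_euler('z',yaw,degrees=True)*Ro.from_euler('y',pitch,degrees=True)  # +y rot: x axis(back) goes down => nose up
    return Rt*Ro.from_euler('zx',[0,0],degrees=True)*Ro.from_matrix(np.array([[-1,0,0],[0,0,-1],[0,-1,0]]).T)
def row(p,R,pt,Rt):
    d=R.inv().apply(np.array(pt)-p); rv=(R.inv()*Rt).as_rotvec(degrees=True)
    return [round(float(v),1) for v in d*1000]+[round(float(v),1) for v in rv]
E
python3 - <<'E'
from h import *
p,R=state()
T=toolR(-4.7); print(T.as_matrix(), T.as_euler('xyz',degrees=True))
print(row(p,R,[.690,-.071,.26],T))
E
```

```text
t 1.15 p [ 0.2738 -0.5896  0.2336] rot [ -89.99   -0.   -155.09] F [ 0.4  0.4 -0.4] M [ 0.01 -0.04  0.01] w 0.0869 q [65.9 18.4 -4.  83.1  1.3 78.5 -3.3]
[[-9.96637387e-01  0.00000000e+00 -8.19385086e-02]
 [ 8.19385086e-02 -2.76471554e-17 -9.96637387e-01]
 [ 0.00000000e+00 -1.00000000e+00 -2.76471554e-17]] [-90.    0.  175.3]
[-595.9, -26.5, -295.0, -0.0, 29.6, -0.0]
```

>>> move_arm:
  moves:
    - [-596, -26, -295, 0, 30, 0]
    - [-596, -26, -295, 0, 30, 0]
    - [-596, -26, -295, 0, 30, 0]
    - [-596, -26, -295, 0, 30, 0]
    - [-596, -26, -295, 0, 30, 0]
    - [-596, -26, -295, 0, 30, 0]
    - [-596, -26, -295, 0, 30, 0]
    - [-596, -26, -295, 0, 30, 0]
    - [-596, -26, -295, 0, 30, 0]
    - [-596, -26, -295, 0, 30, 0]
    - [-596, -26, -295, 0, 30, 0]
    - [-596, -26, -295, 0, 30, 0]
    - [-596, -26, -295, 0, 30, 0]
    - [-596, -26, -295, 0, 30, 0]
    - [-596, -26, -295, 0, 30, 0]
    - [-596, -26, -295, 0, 30, 0]
    - [-596, -26, -295, 0, 30, 0]
    - [-596, -26, -295, 0, 30, 0]
    - [-596, -26, -295, 0, 30, 0]
    - [-596, -26, -295, 0, 30, 0]
  claw: 87
  newtons: 10

```text
time_s: 2.82
tool_pos: [0.6894, -0.0734, 0.2595]
tool_rot: [-89.9, -0.0, 174.8]
force: [0.6, -1.2, -0.4]
grip_width: 0.0872
```

Run:
```python
from h import *
from cell import read_camera
import cv2
p,R=state()
print(row(p,R,[.690,-.071,.1545],toolR(-4.7)))
im,d=read_camera("wrist"); cv2.imwrite("pics/w1.png",im[:,:,::-1])
```

```text
t 2.82 p [ 0.6894 -0.0734  0.2595] rot [-8.9900e+01 -3.0000e-02  1.7476e+02] F [ 0.6 -1.2 -0.4] M [-0.04  0.   -0.02] w 0.0872 q [ 18.7  24.6 -21.3  73.2   8.9  83.8 -97. ]
[-0.4, 105.0, -2.6, -0.1, -0.5, 0.0]
```

View pics/w1.png

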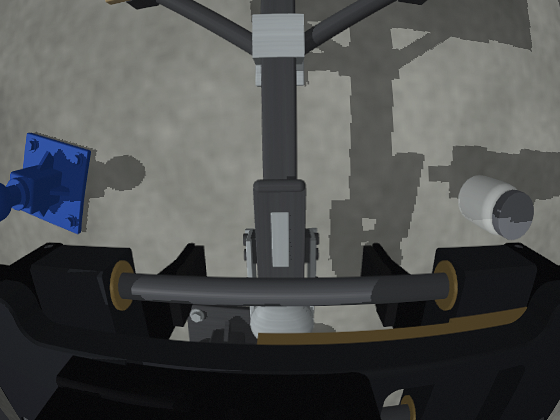

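The wrist view shows the handle (column ~280) centred between the fingers (columns ~197 and 370). Descending to straddle it.

>>> move_arm:
  moves:
    - [0, 35, -2, 0, -0.5, 0]
    - [0, 70, -2, 0, -0.5, 0]
    - [0, 95, -2, 0, -0.5, 0]
    - [0, 105, -2, 0, -0.5, 0]
    - [0, 105, -2, 0, -0.5, 0]
    - [0, 105, -2, 0, -0.5, 0]

```text
time_s: 3.37
tool_pos: [0.6904, -0.0703, 0.1556]
tool_rot: [-90.0, 0.1, 175.3]
force: [0.1, 0.2, 1.4]
grip_width: 0.0871
```

>>> move_arm:
  moves:
    - [0, 0, 0, 0, 0, 0]
    - [0, 0, 0, 0, 0, 0]
    - [0, 0, 0, 0, 0, 0]
    - [0, 0, 0, 0, 0, 0]
    - [0, 0, 0, 0, 0, 0]
    - [0, 0, 0, 0, 0, 0]
  claw: 20
  newtons: 15

```text
time_s: 3.87
tool_pos: [0.6904, -0.0689, 0.1549]
tool_rot: [-90.0, 0.0, 175.4]
force: [-0.0, 0.7, -0.2]
grip_width: 0.0548
```

Run:
```python
from h import *
from cell import read_camera
import cv2
p,R=state()
im,d=read_camera("scene"); cv2.imwrite("pics/s2.png",cv2.resize(im[130:340,60:340,::-1],None,fx=2.7,fy=2.7)); np.save("pics/s2.npy",d)
# arc: grip now at latch phi0; grasp point = TCP - 8mm*tool y
soc=np.array([.567,-.061]); yaw=-4.7;a=np.radians(yaw); e=np.array([np.cos(a),np.sin(a)])
g=p-.008*R.apply([0,1,0]); print("grasp s,z",(g[:2]-soc)@e,g[2])
th0=np.arctan2(g[2]-.122,(g[:2]-soc)@e-.036); r0=np.hypot(g[2]-.122,(g[:2]-soc)@e-.036);print(th0,r0)
for th in np.linspace(th0,1.60,11)[1:]:
    s=.036+r0*np.cos(th); z=.122+r0*np.sin(th)
    q=np.array([*(soc+e*s),z]); print(round(th,2),row(g,R,q,R))
```

```text
t 3.87 p [ 0.6904 -0.0689  0.1549] rot [-8.9990e+01  3.0000e-02  1.7542e+02] F [-0.   0.7 -0.2] M [0.06 0.06 0.02] w 0.0548 q [ 18.8  27.6 -21.1  81.2  10.   73.  -97.7]
grasp s,z 0.12361366367962198 0.16290012279458976
0.4367559916855975 0.09669009312219341
0.55 [5.3, -9.9, 2.2, 0.0, 0.0, 0.0]
0.67 [11.8, -19.1, 2.2, 0.0, 0.0, 0.0]
0.79 [19.3, -27.5, 2.2, 0.0, 0.0, 0.0]
0.9 [27.7, -35.0, 2.2, 0.0, 0.0, 0.0]
1.02 [36.9, -41.4, 2.2, 0.0, 0.0, 0.0]
1.13 [46.8, -46.8, 2.2, 0.0, 0.0, 0.0]
1.25 [57.2, -50.9, 2.1, 0.0, 0.0, 0.0]
1.37 [68.1, -53.8, 2.1, 0.0, 0.0, 0.0]
1.48 [79.2, -55.5, 2.1, 0.0, 0.0, 0.0]
1.6 [90.4, -55.8, 2.1, 0.0, 0.0, 0.0]
```

View pics/s2.png

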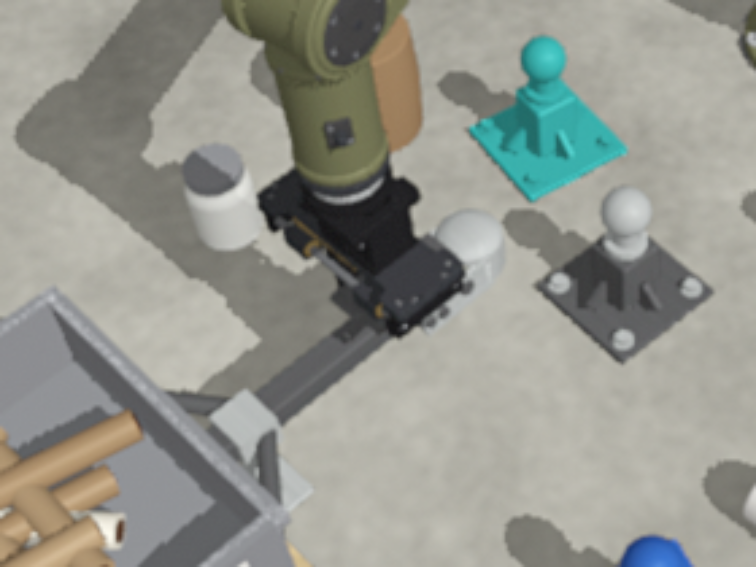

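>>> move_arm:
  moves:
    - [0, 0, 0, 0, 0, 0]
    - [0, 0, 0, 0, 0, 0]
    - [0, 0, 0, 0, 0, 0]
    - [0, 0, 0, 0, 0, 0]
    - [0, 0, 0, 0, 0, 0]
    - [0, 0, 0, 0, 0, 0]

```text
time_s: 4.42
tool_pos: [0.6901, -0.0704, 0.1545]
tool_rot: [-89.9, -0.0, 175.4]
force: [-1.6, -4.2, -0.0]
grip_width: 0.0397
```

>>> move_arm:
  moves:
    - [5, -10, 0, 0, 0, 0]
    - [12, -19, 0, 0, 0, 0]
    - [19, -27, 0, 0, 0, 0]
    - [28, -35, 0, 0, 0, 0]
    - [37, -41, 0, 0, 0, 0]
    - [47, -47, 0, 0, 0, 0]
    - [57, -51, 0, 0, 0, 0]
    - [68, -54, 0, 0, 0, 0]
    - [79, -55, 0, 0, 0, 0]
    - [88, -55, 0, 0, 0, 0]
    - [88, -55, 0, 0, 0, 0]
    - [88, -55, 0, 0, 0, 0]
  newtons: 20

```text
time_s: 5.42
tool_pos: [0.5982, -0.061, 0.208]
tool_rot: [-90.0, -0.5, 175.4]
force: [-1.8, -0.7, -10.4]
grip_width: 0.0396
```

Run:
```python
from h import *
from cell import read_camera
import cv2
p,R=state()
im,d=read_camera("scene"); cv2.imwrite("pics/s3.png",cv2.resize(im[130:340,60:340,::-1],None,fx=2.7,fy=2.7)); np.save("pics/s3.npy",d)
im,d=read_camera("wrist"); cv2.imwrite("pics/w3.png",im[:,:,::-1])
```

```text
t 5.42 p [ 0.5982 -0.061   0.208 ] rot [-90.01  -0.51 175.45] F [ -1.8  -0.7 -10.4] M [ 0.08  0.54 -0.09] w 0.0396 q [ 22.2  15.  -22.5  91.4   5.8  75.3 -95.7]
```

View pics/s3.png

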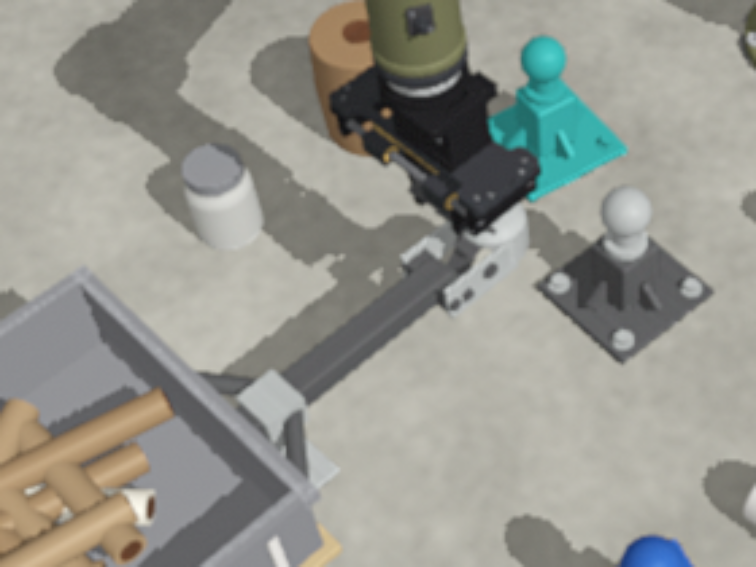

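View pics/w3.png

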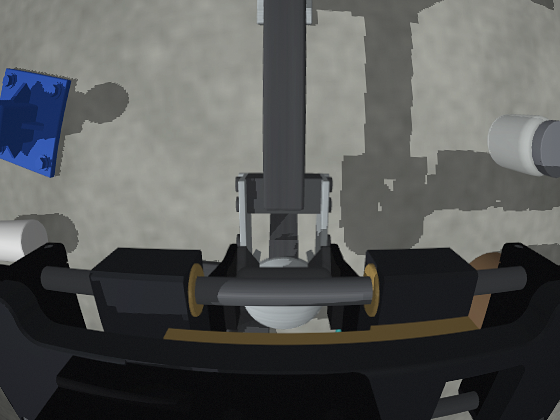

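>>> move_arm:
  moves:
    - [0, 0, 0, 0, 0, 0]
    - [0, 0, 0, 0, 0, 0]
    - [0, 0, 0, 0, 0, 0]
    - [0, 0, 0, 0, 0, 0]
    - [0, 0, 0, 0, 0, 0]
    - [0, 0, 0, 0, 0, 0]
    - [0, 0, 0, 0, 0, 0]
    - [-10, -35, 0, 0, 0, 0]
    - [-40, -70, 0, 0, 0, 0]
    - [-70, -80, 0, 0, 0, 0]
    - [-90, -80, 0, 0, 0, 0]
  claw: 87

```text
time_s: 6.43
tool_pos: [0.696, -0.0696, 0.2946]
tool_rot: [-90.0, 0.5, 175.4]
force: [-1.0, -0.2, -0.3]
grip_width: 0.0868
```

Run:
```python
from h import *
from cell import read_camera
import cv2
p,R=state()
ims=[]
for n in ["scene","top"]:
    im,d=read_camera(n); cv2.imwrite(f"pics/{n}4.png",im[:,:,::-1]); np.save(f"pics/{n}4.npy",d); ims.append(im)
    X=cloud(d,camera_info(n)); print(n); trailer(X,(.547,-.06),-4.7)
    P=X.reshape(-1,3); a=np.radians(-4.7); e=np.array([np.cos(a),np.sin(a)]); f=np.array([-e[1],e[0]])
    s=(P[:,:2]-[.547,-.060])@e; w=(P[:,:2]-[.547,-.060])@f
    q=(s>.0)&(s<.12)&(abs(w)<.025)&(P[:,2]>.16)&(P[:,2]<.27)
    for z in np.arange(.16,.27,.01):
        k=q&(P[:,2]>=z)&(P[:,2]<z+.01)
        if k.sum(): print(round(z,3),k.sum(),"s",np.round(np.percentile(s[k],[5,50,95]),3),"w",np.round(np.percentile(w[k],[3,97]),3))
cv2.imwrite("pics/c4.png",np.hstack([cv2.resize(ims[0][130:340,100:340,::-1],(400,350)),cv2.resize(ims[1][50:260,200:440,::-1],(400,350))]))
```

```text
t 6.43 p [ 0.696  -0.0696  0.2946] rot [-89.99   0.52 175.36] F [-1.  -0.2 -0.3] M [ 0.06  0.07 -0.03] w 0.0868 q [ 18.4  24.6 -21.9  69.3   9.   87.2 -96.7]
scene
dome 346 [ 0.5432 -0.0568  0.1204  0.0353] R32 [ 0.5432 -0.0551  0.1242]
tube w(s) [ 0.0722 -0.0124] yaw -0.5631089354193124 mean w 0.0024240454427604105 z 0.3046844551018003
0.16 11 s [0.018 0.022 0.035] w [0.006 0.024]
0.17 16 s [0.023 0.032 0.04 ] w [0.019 0.023]
0.18 22 s [0.027 0.039 0.048] w [-0.016  0.023]
0.19 22 s [0.034 0.043 0.054] w [-0.014  0.025]
0.2 27 s [0.039 0.05  0.059] w [-0.015  0.025]
0.21 22 s [0.044 0.055 0.064] w [-0.002  0.024]
0.22 20 s [0.051 0.06  0.069] w [0.016 0.023]
0.23 18 s [0.054 0.065 0.071] w [0.008 0.023]
0.24 21 s [0.06  0.064 0.067] w [0.01  0.024]
top
dome 369 [ 0.5475 -0.0561  0.1166  0.0376] R32 [ 0.5454 -0.0544  0.1228]
0.16 37 s [0.017 0.021 0.026] w [-0.007  0.021]
0.17 30 s [0.022 0.026 0.032] w [-0.001  0.022]
0.18 34 s [0.027 0.031 0.036] w [-0.003  0.02 ]
0.19 25 s [0.033 0.037 0.041] w [-0.    0.02]
0.2 36 s [0.037 0.042 0.049] w [-0.001  0.021]
0.21 33 s [0.043 0.048 0.052] w [-0.     0.022]
0.22 29 s [0.049 0.054 0.067] w [0.003 0.021]
0.23 25 s [0.056 0.06  0.072] w [0.005 0.021]
0.24 27 s [0.06  0.064 0.068] w [0.005 0.021]
```

View pics/c4.png

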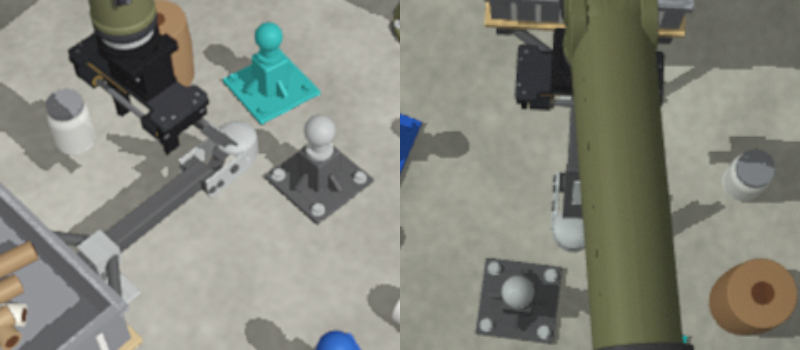

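Run:
```python
from h import *
p,R=state()
T=toolR(-5)
print(row(p,R,[.600,-.0615,.2946],T),row(p,R,[.600,-.0615,.2075],T))
```

```text
t 6.53 p [ 0.6947 -0.0693  0.2888] rot [-9.005e+01  6.000e-02  1.754e+02] F [-0.8 -0.3 -0.5] M [ 0.03  0.07 -0.07] w 0.087 q [ 18.4  24.9 -21.8  69.6   9.   87.1 -96.6]
[95.0, -5.9, -0.2, 0.1, 0.4, -0.1] [95.1, 81.2, -0.1, 0.1, 0.4, -0.1]
```

>>> move_arm:
  moves:
    - [40, -5, 0, 0, 0.4, 0]
    - [80, -5, 0, 0, 0.4, 0]
    - [95, 0, 0, 0, 0.4, 0]
    - [95, 30, 0, 0, 0.4, 0]
    - [95, 60, 0, 0, 0.4, 0]
    - [95, 81, 0, 0, 0.4, 0]
    - [95, 81, 0, 0, 0.4, 0]
    - [95, 81, 0, 0, 0.4, 0]

```text
time_s: 7.2
tool_pos: [0.5962, -0.0615, 0.2076]
tool_rot: [-90.0, -0.2, 175.0]
force: [-0.3, -0.1, 0.1]
grip_width: 0.0873
```

>>> move_arm:
  moves:
    - [0, 0, 0, 0, 0, 0]
    - [0, 0, 0, 0, 0, 0]
    - [0, 0, 0, 0, 0, 0]
    - [0, 0, 0, 0, 0, 0]
    - [0, 0, 0, 0, 0, 0]
    - [0, 0, 0, 0, 0, 0]
    - [0, 0, 0, 0, 0, 0]
    - [0, 0, 0, 0, 0, 0]
    - [0, 0, 0, 0, 0, 0]
    - [0, 0, 0, 0, 0, 0]
    - [0, 0, 0, 0, 0, 0]
    - [0, 0, 0, 0, 0, 0]
  claw: 20
  newtons: 50

```text
time_s: 8.2
tool_pos: [0.5975, -0.0613, 0.2085]
tool_rot: [-90.0, -0.0, 175.0]
force: [0.4, 0.1, 0.4]
grip_width: 0.0393
```

Run:
```python
from h import *
p,R=state()
soc=np.array([.543,-.0565]); a=np.radians(-5); e=np.array([np.cos(a),np.sin(a)])
g=p-.008*R.apply([0,1,0]); s=(g[:2]-soc)@e; print("grasp s,z",s,g[2])
th0=np.arctan2(g[2]-.122,s-.036); r0=np.hypot(g[2]-.122,s-.036); print(th0,r0)
for dth in (.08,.16,.24,.27):
    th=th0+dth
    # rotate tool nose.. about trailer y by -dth (back goes up)
    Rt=Ro.from_rotvec(-dth*np.array([-e[1],e[0],0]))*R
    gg=np.array([*(soc+e*(.036+r0*np.cos(th))),.122+r0*np.sin(th)])
    print(dth,row(p,R,gg+.008*Rt.apply([0,1,0]),Rt))
```

```text
t 8.2 p [ 0.5975 -0.0613  0.2085] rot [-90.01  -0.   175.03] F [0.4 0.1 0.4] M [ 0.14 -0.01  0.04] w 0.0393 q [ 22.6  14.6 -22.7  91.8   5.8  74.7 -96. ]
grasp s,z 0.05475410671110799 0.21654242294092346
1.3749713504705292 0.0963845747724815
0.08 [7.0, -1.2, 0.0, 0.0, -0.0, 4.6]
0.16 [14.0, -1.9, 0.0, 0.0, -0.0, 9.2]
0.24 [21.1, -2.0, 0.0, 0.0, -0.0, 13.8]
0.27 [23.8, -1.9, 0.0, 0.0, -0.0, 15.5]
```

>>> move_arm:
  moves:
    - [10, -1.5, 0, 0, 0, 7]
    - [21, -2, 0, 0, 0, 14]
    - [23, -2, 0, 0, 0, 15.5]
    - [23, -2, 0, 0, 0, 15.5]
    - [23, -2, 0, 0, 0, 15.5]

```text
time_s: 8.62
tool_pos: [0.5714, -0.0595, 0.208]
tool_rot: [-90.0, 15.1, 175.0]
force: [-3.2, 0.3, -8.3]
grip_width: 0.0394
```

>>> move_arm:
  moves:
    - [0, 0, 0, 0, 0, 0]
    - [0, 0, 0, 0, 0, 0]
    - [0, 0, 0, 0, 0, 0]
    - [0, 0, 0, 0, 0, 0]
    - [0, 0, 0, 0, 0, 0]
    - [0, 0, 0, 0, 0, 0]
    - [0, 0, 0, 0, 0, 0]
    - [0, -30, 0, 0, 0, 0]
    - [0, -60, 0, 0, 0, 0]
    - [-30, -80, 0, 0, 0, -7]
    - [-70, -80, 0, 0, 0, -14]
    - [-110, -70, 0, 0, 0, -15.5]
    - [-110, -70, 0, 0, 0, -15.5]
  claw: 87

```text
time_s: 9.7
tool_pos: [0.6689, -0.0696, 0.2986]
tool_rot: [-90.3, -0.5, 174.8]
force: [-1.9, -0.8, -5.4]
grip_width: 0.0873
```

Run:
```python
from h import *
from cell import read_camera
import cv2
p,R=state()
ims=[]
for n in ["scene","top"]:
    im,d=read_camera(n); cv2.imwrite(f"pics/{n}5.png",im[:,:,::-1]); np.save(f"pics/{n}5.npy",d); ims.append(im)
    X=cloud(d,camera_info(n)); print(n); trailer(X,(.54,-.057),-5)
    P=X.reshape(-1,3); a=np.radians(-5); e=np.array([np.cos(a),np.sin(a)]); f=np.array([-e[1],e[0]])
    s=(P[:,:2]-[.543,-.0565])@e; w=(P[:,:2]-[.543,-.0565])@f
    q=(s>.0)&(s<.08)&(abs(w)<.025)&(P[:,2]>.16)&(P[:,2]<.27)
    for z in np.arange(.16,.27,.01):
        k=q&(P[:,2]>=z)&(P[:,2]<z+.01)
        if k.sum(): print(round(z,3),k.sum(),"s",np.round(np.percentile(s[k],[5,50,95]),3),"w",np.round(np.percentile(w[k],[3,97]),3))
im,d=read_camera("wrist"); cv2.imwrite("pics/w5.png",im[:,:,::-1])
cv2.imwrite("pics/c5.png",np.hstack([cv2.resize(ims[0][130:340,100:340,::-1],(400,350)),cv2.resize(ims[1][50:260,200:440,::-1],(400,350))]))
```

```text
t 9.7 p [ 0.6689 -0.0696  0.2986] rot [-90.26  -0.48 174.84] F [-1.9 -0.8 -5.4] M [-0.09  0.23 -0.03] w 0.0873 q [ 21.   22.2 -24.1  72.4   8.6  87.7 -97.1]
scene
dome 288 [ 0.5398 -0.0579  0.1218  0.0357] R32 [ 0.5396 -0.0561  0.1259]
tube w(s) [ 0.0926 -0.0181] yaw 0.3080177038079226 mean w 0.0008780641769692201 z 0.19614205938095772
0.16 18 s [0.01  0.021 0.027] w [-0.02   0.019]
0.17 23 s [0.013 0.022 0.028] w [-0.02   0.019]
0.18 24 s [0.017 0.026 0.032] w [-0.019  0.02 ]
0.19 29 s [0.019 0.025 0.034] w [-0.019  0.021]
0.2 32 s [0.023 0.03  0.037] w [-0.019  0.02 ]
0.21 32 s [0.025 0.033 0.04 ] w [-0.018  0.02 ]
0.22 22 s [0.026 0.032 0.042] w [-0.013  0.019]
0.23 17 s [0.031 0.037 0.046] w [0.005 0.021]
0.24 32 s [0.031 0.036 0.043] w [0.    0.021]
0.25 1 s [0.035 0.035 0.035] w [0.014 0.014]
top
dome 360 [ 0.5406 -0.0558  0.1212  0.0341] R32 [ 0.5395 -0.055   0.1234]
0.16 22 s [0.009 0.011 0.013] w [-0.01   0.017]
0.17 25 s [0.011 0.013 0.016] w [-0.01   0.018]
0.18 19 s [0.014 0.016 0.019] w [-0.008  0.019]
0.19 24 s [0.017 0.019 0.021] w [-0.008  0.016]
0.2 25 s [0.019 0.022 0.025] w [-0.007  0.017]
0.21 21 s [0.023 0.025 0.028] w [-0.006  0.016]
0.22 28 s [0.026 0.029 0.038] w [-0.004  0.019]
0.23 18 s [0.028 0.032 0.046] w [-0.003  0.018]
0.24 32 s [0.032 0.036 0.04 ] w [-0.002  0.017]
0.25 3 s [0.033 0.033 0.037] w [0.006 0.015]
```

View pics/c5.png

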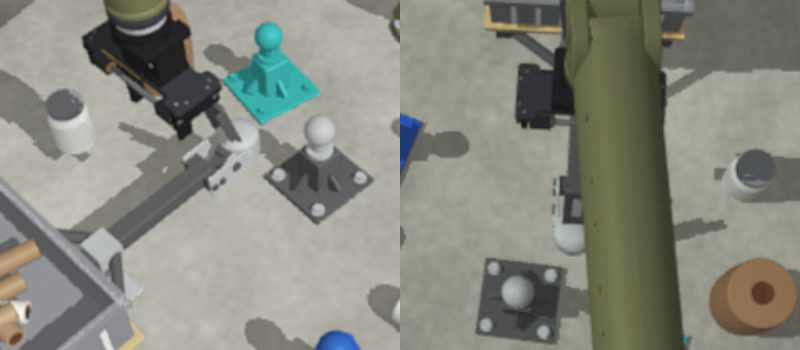

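View pics/w5.png

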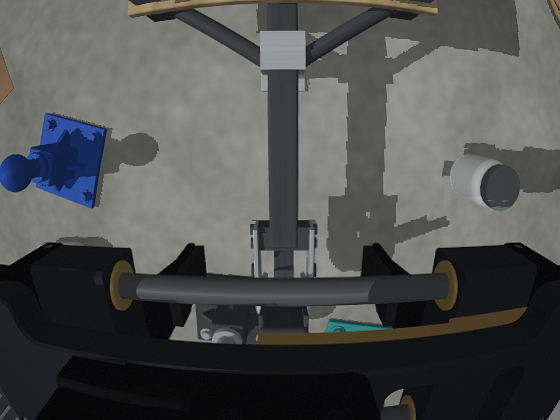

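Run:
```python
from h import *
p,R=state()
T=toolR(-5.1)
print(row(p,R,[.6585,-.0678,.108],T))
```

```text
t 9.85 p [ 0.6625 -0.0671  0.3042] rot [-90.11  -0.26 175.02] F [-0.2  0.8  1.1] M [ 0.05  0.12 -0.01] w 0.087 q [ 21.1  21.1 -24.2  73.2   8.4  87.7 -97. ]
[3.0, 196.2, 1.5, 0.1, 0.1, 0.3]
```

>>> move_arm:
  moves:
    - [3, 40, 1, 0, 0, 0.3]
    - [3, 80, 1, 0, 0, 0.3]
    - [3, 120, 1, 0, 0, 0.3]
    - [3, 160, 1, 0, 0, 0.3]
    - [3, 185, 1, 0, 0, 0.3]
    - [3, 196, 1, 0, 0, 0.3]
    - [3, 196, 1, 0, 0, 0.3]
    - [3, 196, 1, 0, 0, 0.3]
    - [3, 196, 1, 0, 0, 0.3]

```text
time_s: 10.6
tool_pos: [0.6602, -0.0679, 0.115]
tool_rot: [-90.0, 0.6, 175.0]
force: [-0.0, -0.0, -0.9]
grip_width: 0.0869
```

>>> move_arm:
  moves:
    - [0, 0, 0, 0, 0, 0]
    - [0, 0, 0, 0, 0, 0]
    - [0, 0, 0, 0, 0, 0]
    - [0, 0, 0, 0, 0, 0]
    - [0, 0, 0, 0, 0, 0]
    - [0, 0, 0, 0, 0, 0]
    - [0, 0, 0, 0, 0, 0]
    - [0, 0, 0, 0, 0, 0]
    - [0, 0, 0, 0, 0, 0]
    - [0, 0, 0, 0, 0, 0]
    - [0, 0, 0, 0, 0, 0]
    - [0, 0, 0, 0, 0, 0]
    - [0, 0, 0, 0, 0, 0]
    - [0, 0, 0, 0, 0, 0]
    - [0, 0, 0, 0, 0, 0]
  claw: 15
  newtons: 40

```text
time_s: 11.85
tool_pos: [0.6585, -0.067, 0.1113]
tool_rot: [-90.0, 0.3, 175.1]
force: [0.5, 3.4, -1.2]
grip_width: 0.0293
```

```bash
cat >> h.py <<'E'
def plan(g0,yaw0,soc0,B,lift,n,zs0=.108,R0=None,p0=None):
    "drag: nose along straight line soc0->B with socket height lift; returns list of (tcp,R,soc,yaw)"
    pass
E
python3 - <<'E'
from h import *
p,R=state()
print(np.degrees(np.arctan2(R.as_matrix()[1,0],R.as_matrix()[0,0])))
E
```

```text
t 11.85 p [ 0.6585 -0.067   0.1113] rot [-90.05   0.3  175.05] F [ 0.5  3.4 -1.2] M [ 0.69 -0.12  0.07] w 0.0293 q [ 21.4  26.  -23.3  89.1  10.9  66.9 -99. ]
175.05045882457034
```

```bash
cat >> h.py <<'E'
L=.55
def Tt(S,yaw,zs):
    "trailer transform from socket horiz pos, yaw(rad), socket height; axle at z=.1"
    # socket rel axle (-L,0,.008), rotate about y by th: z=.1+L sin th+.008cos th
    th=np.arcsin((zs-.1-.008)/L)
    Rr=Ro.from_euler('z',yaw)*Ro.from_euler('y',th)
    return Rr, np.array([S[0],S[1],zs])
class Rel:
    def __init__(s,p,R,S,yaw,zs):
        Rr,o=Tt(S,yaw,zs); s.r=Rr.inv().apply(p-o); s.R=Rr.inv()*R
    def tool(s,S,yaw,zs):
        Rr,o=Tt(S,yaw,zs); return o+Rr.apply(s.r), Rr*s.R
def tract(S0,yaw,S1,n=200):
    l=L; S=np.array(S0,float); A=S+l*np.array([np.cos(yaw),np.sin(yaw)]); out=[]
    for i in range(n):
        Sn=np.array(S0)+(np.array(S1)-S0)*(i+1)/n
        d=A-Sn; A=Sn+d/np.linalg.norm(d)*l; out.append((Sn,np.arctan2(d[1],d[0])))
    return out
E
python3 - <<'E'
from h import *
import json
p,R=state()
S0=np.array([.539,-.056]); y0=np.radians(-4.95); 
rel=Rel(p,R,S0,y0,.108)
json.dump(dict(r=rel.r.tolist(),R=rel.R.as_quat().tolist(),y0=y0),open('rel.json','w')); print(rel.r)
for z in (.118,.13,.145,.16,.172,.180): print(z,row(p,R,*rel.tool(S0,y0,z)))
tr=tract(S0,y0,[.4495,.0318])
print(np.degrees(tr[-1][1]))
E
```

```text
t 11.85 p [ 0.6585 -0.067   0.1113] rot [-90.05   0.3  175.05] F [ 0.5  3.4 -1.2] M [ 0.69 -0.12  0.07] w 0.0293 q [ 21.4  26.  -23.3  89.1  10.9  66.9 -99. ]
[ 0.12004547 -0.00066654  0.0032758 ]
0.118 [-0.1, -7.8, -0.0, -0.0, 0.0, -1.0]
0.13 [-0.1, -17.2, -0.0, -0.0, 0.0, -2.3]
0.145 [-0.1, -28.9, -0.0, -0.0, 0.0, -3.9]
0.16 [0.0, -40.6, -0.0, -0.0, 0.0, -5.4]
0.172 [0.2, -50.0, -0.0, -0.0, 0.0, -6.7]
0.18 [0.3, -56.3, -0.0, -0.0, 0.0, -7.5]
-12.541703828739662
```

>>> move_arm:
  moves:
    - [0, -4, 0, 0, 0, -0.5]
    - [0, -8, 0, 0, 0, -1]
    - [0, -12.5, 0, 0, 0, -1.7]
    - [0, -17, 0, 0, 0, -2.3]
    - [0, -23, 0, 0, 0, -3.1]
    - [0, -29, 0, 0, 0, -3.9]
    - [0, -35, 0, 0, 0, -4.7]
    - [0, -41, 0, 0, 0, -5.4]
    - [0, -46, 0, 0, 0, -6.1]
    - [0, -50, 0, 0, 0, -6.7]
    - [0, -54, 0, 0, 0, -7.2]
    - [0, -56, 0, 0, 0, -7.5]
    - [0, -56, 0, 0, 0, -7.5]
    - [0, -56, 0, 0, 0, -7.5]

```text
time_s: 13.02
tool_pos: [0.6582, -0.0679, 0.1672]
tool_rot: [-90.0, -7.2, 175.0]
force: [1.4, 0.4, -11.4]
grip_width: 0.0298
```

Run:
```python
from h import *
from cell import read_camera
import json,cv2
p,R=state()
j=json.load(open('rel.json')); rel=Rel.__new__(Rel); rel.r=np.array(j['r']); rel.R=Ro.from_quat(j['R'])
# invert measured: trailer pose implied
Rr=R*rel.R.inv(); o=p-Rr.apply(rel.r); M=Rr.as_matrix(); print("implied socket",o,"yaw",np.degrees(np.arctan2(M[1,0],M[0,0])),"pitch",np.degrees(-np.arcsin(-M[2,0]))*-1)
S0=np.array([.539,-.056]);y0=j['y0']
tr=tract(S0,y0,[.4495,.0318])
p0,R0=rel.tool(S0,y0,.18)
for i in range(9,200,10): print(row(p0,R0,*rel.tool(*tr[i],.18)))
ims=[]
for n in ["scene","top"]:
    im,d=read_camera(n); np.save(f"pics/{n}6.npy",d); ims.append(im)
    X=cloud(d,camera_info(n)); print(n); trailer(X,S0,-5,.178)
cv2.imwrite("pics/c6.png",np.hstack([cv2.resize(ims[0][130:340,100:340,::-1],(400,350)),cv2.resize(ims[1][50:260,200:440,::-1],(400,350))]))
```

```text
t 13.02 p [ 0.6582 -0.0679  0.1672] rot [-89.99  -7.21 175.01] F [  1.4   0.4 -11.4] M [ 0.26 -0.68  0.25] w 0.0298 q [ 19.8  29.1 -23.   78.4  10.3  82.  -98.3]
implied socket [ 0.5392729  -0.05685526  0.17963183] yaw -4.993145414380424 pitch 7.503899806531109
[4.8, 0.6, -3.1, -0.1, 0.4, 0.0]
[9.6, 1.2, -6.3, -0.1, 0.8, 0.0]
[14.4, 1.8, -9.4, -0.2, 1.2, 0.0]
[19.3, 2.5, -12.5, -0.2, 1.6, 0.0]
[24.1, 3.1, -15.7, -0.3, 2.0, 0.0]
[28.9, 3.7, -18.9, -0.3, 2.4, 0.0]
[33.8, 4.3, -22.0, -0.4, 2.8, 0.0]
[38.6, 4.9, -25.2, -0.4, 3.2, 0.0]
[43.5, 5.5, -28.4, -0.5, 3.6, 0.0]
[48.3, 6.2, -31.6, -0.5, 3.9, 0.0]
[53.2, 6.8, -34.8, -0.5, 4.3, 0.0]
[58.0, 7.4, -38.0, -0.6, 4.7, 0.0]
[62.9, 8.0, -41.2, -0.6, 5.1, 0.0]
[67.8, 8.6, -44.5, -0.7, 5.4, 0.0]
[72.7, 9.2, -47.7, -0.7, 5.8, 0.0]
[77.5, 9.9, -50.9, -0.8, 6.1, 0.0]
[82.4, 10.5, -54.2, -0.8, 6.5, 0.0]
[87.3, 11.1, -57.4, -0.9, 6.8, 0.0]
[92.2, 11.7, -60.7, -0.9, 7.2, 0.0]
[97.1, 12.4, -64.0, -1.0, 7.5, 0.0]
scene
dome 309 [ 0.5376 -0.0578  0.1918  0.0348] R32 [ 0.5377 -0.0563  0.1948]
tube w(s) [-0.013   0.0017] yaw -5.741996354309037 mean w -0.000999739382112023 z 0.35857903526706714
top
dome 359 [ 0.5392 -0.0559  0.1951  0.03  ] R32 [ 0.5402 -0.0563  0.1929]
tube w(s) [-0.4052  0.0714] yaw -28.21463710195713 mean w -0.0035461825732573254 z 0.5561306506672322
```

View pics/c6.png

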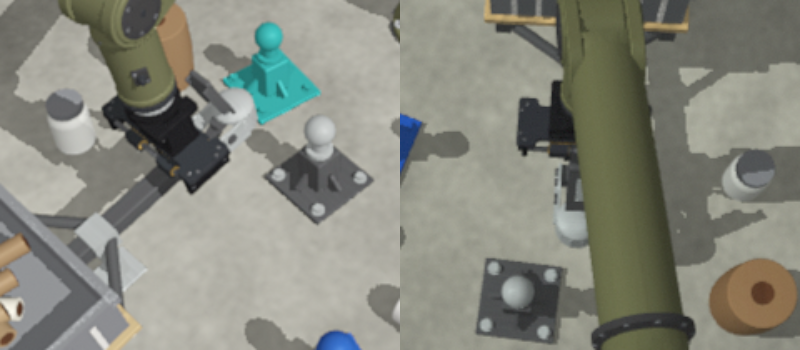

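>>> move_arm:
  moves:
    - [2, 0, -1, 0, 0.2, 0]
    - [6, 0.7, -4, 0, 0.5, 0]
    - [11, 1.4, -7, -0.1, 0.9, 0]
    - [16, 2, -10.4, -0.2, 1.3, 0]
    - [21.5, 2.8, -14, -0.2, 1.8, 0]
    - [27, 3.4, -17.6, -0.3, 2.2, 0]
    - [32.5, 4.1, -21.2, -0.4, 2.7, 0]
    - [38, 4.8, -24.8, -0.4, 3.1, 0]
    - [43.5, 5.5, -28.4, -0.5, 3.6, 0]
    - [49, 6.2, -32, -0.5, 4, 0]
    - [54.5, 6.9, -35.7, -0.5, 4.4, 0]
    - [60, 7.6, -39.3, -0.6, 4.9, 0]
    - [65.5, 8.3, -43, -0.7, 5.3, 0]
    - [71, 9, -46.6, -0.7, 5.7, 0]
    - [76.5, 9.7, -50.2, -0.8, 6, 0]
    - [82, 10.4, -53.9, -0.8, 6.5, 0]
    - [87, 11, -57.2, -0.9, 6.8, 0]
    - [91, 11.6, -60, -0.9, 7.1, 0]
    - [95, 12.1, -62.7, -1, 7.4, 0]
    - [97, 12.4, -64, -1, 7.5, 0]

```text
time_s: 14.78
tool_pos: [0.5654, 0.005, 0.1673]
tool_rot: [-90.0, -7.3, 167.4]
force: [0.0, -0.3, -11.3]
grip_width: 0.0297
```

>>> move_arm:
  moves:
    - [0, 0, 0, 0, 0, 0]
    - [0, 0, 0, 0, 0, 0]
    - [0, 0, 0, 0, 0, 0]
    - [0, 0, 0, 0, 0, 0]

```text
time_s: 15.12
tool_pos: [0.5666, 0.0042, 0.1672]
tool_rot: [-90.0, -7.2, 167.4]
force: [-0.5, -0.4, -11.0]
grip_width: 0.0297
```

```bash
cat > chk.py <<'E'
from h import *
from cell import read_camera
import json,cv2,sys
k=sys.argv[1]; zs=float(sys.argv[2])
p,R=state()
j=json.load(open('rel.json')); rel=Rel.__new__(Rel); rel.r=np.array(j['r']); rel.R=Ro.from_quat(j['R'])
Rr=R*rel.R.inv(); o=p-Rr.apply(rel.r); M=Rr.as_matrix(); print("implied socket",o,"yaw",np.degrees(np.arctan2(M[1,0],M[0,0])),"pitch",np.degrees(np.arcsin(-M[2,0])))
ims=[]
for n in ["scene","top"]:
    im,d=read_camera(n); np.save(f"pics/{n}{k}.npy",d); ims.append(im)
    X=cloud(d,camera_info(n)); print(n); trailer(X,o[:2],np.degrees(np.arctan2(M[1,0],M[0,0])),zs)
cv2.imwrite(f"pics/c{k}.png",np.hstack([cv2.resize(ims[0][130:340,100:340,::-1],(400,350)),cv2.resize(ims[1][50:260,200:440,::-1],(400,350))]))
im,d=read_camera("wrist"); cv2.imwrite(f"pics/w{k}.png",im[:,:,::-1])
E
python3 chk.py 7 .178
```

```text
t 15.12 p [0.5666 0.0042 0.1672] rot [-90.05  -7.19 167.44] F [ -0.5  -0.4 -11. ] M [-0.13 -0.27  0.06] w 0.0297 q [  18.8   17.8  -25.    93.5    5.2   77.2 -109.6]
implied socket [0.4501822  0.03082658 0.17963853] yaw -12.559734034643816 pitch 7.484359297333096
scene
dome 301 [0.4493 0.0295 0.1935 0.0338] R32 [0.4495 0.0305 0.1955]
tube w(s) [-0.0461  0.0084] yaw -15.200692802310394 mean w -0.0010015122775196778 z 0.36616390976694746
top
dome 444 [0.4523 0.0292 0.1919 0.0337] R32 [0.4515 0.0293 0.194 ]
tube w(s) [-0.526   0.0932] yaw -42.69801358927657 mean w -0.006697963294075718 z 0.5549790779825422
```

View pics/c7.png

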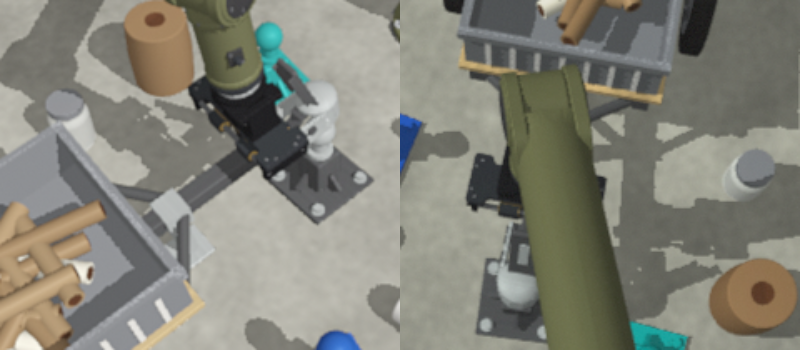

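View pics/w7.png

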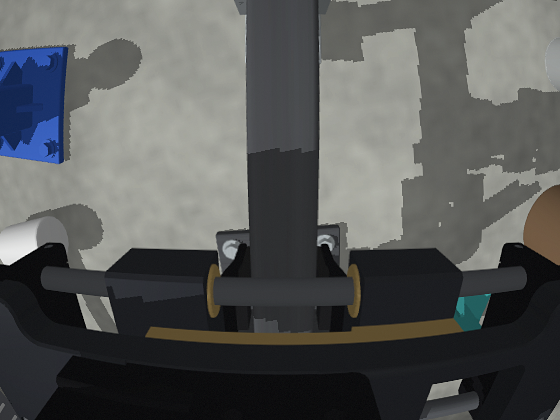

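```bash
cat > low.py <<'E'
from h import *
import json,sys
p,R=state()
j=json.load(open('rel.json')); rel=Rel.__new__(Rel); rel.r=np.array(j['r']); rel.R=Ro.from_quat(j['R'])
Rr=R*rel.R.inv(); o=p-Rr.apply(rel.r); M=Rr.as_matrix(); yaw=np.arctan2(M[1,0],M[0,0])
print("implied",o,np.degrees(yaw),np.degrees(np.arcsin(-M[2,0])))
dx,dy=float(sys.argv[1]),float(sys.argv[2]); S=o[:2]+[dx,dy]
for z in map(float,sys.argv[3:]): print(z,row(p,R,*rel.tool(S,yaw,z)))
E
python3 low.py .0005 .0015 .180 .17 .16 .155 .15 .14 .13
```

```text
t 15.27 p [0.5666 0.0042 0.1672] rot [-90.05  -7.19 167.44] F [ -0.2   0.2 -10.8] M [-0.17 -0.36  0.04] w 0.0293 q [  18.7   17.8  -25.    93.5    5.3   77.2 -109.6]
implied [0.45017397 0.03086481 0.17960538] -12.55767406739395 7.48254208064019
0.18 [-0.1, -0.3, -1.6, 0.0, 0.0, -0.0]
0.17 [-1.3, 7.4, -1.6, 0.0, -0.0, 1.0]
0.16 [-2.4, 15.1, -1.6, 0.0, -0.0, 2.1]
0.155 [-3.0, 19.0, -1.6, 0.0, -0.0, 2.6]
0.15 [-3.5, 22.9, -1.6, 0.0, -0.0, 3.1]
0.14 [-4.6, 30.6, -1.5, 0.0, -0.0, 4.1]
0.13 [-5.6, 38.3, -1.5, 0.0, -0.0, 5.2]
```

>>> move_arm:
  moves:
    - [0, 0, -1.6, 0, 0, 0]
    - [0, 0, -1.6, 0, 0, 0]
    - [-0.6, 3.5, -1.6, 0, 0, 0.5]
    - [-1.3, 7.4, -1.6, 0, 0, 1]
    - [-1.8, 11, -1.6, 0, 0, 1.5]
    - [-2.4, 15, -1.6, 0, 0, 2.1]
    - [-2.7, 17, -1.6, 0, 0, 2.3]
    - [-3, 19, -1.6, 0, 0, 2.6]
    - [-3, 19, -1.6, 0, 0, 2.6]
    - [-3, 19, -1.6, 0, 0, 2.6]

```text
time_s: 16.1
tool_pos: [0.5672, 0.0058, 0.148]
tool_rot: [-90.0, -4.6, 167.4]
force: [-1.2, -1.6, -10.4]
grip_width: 0.0294
```

```bash
python3 chk.py 8 .155; python3 low.py 0 0 .15 .145 .14 .135 .13 .127
```

```text
t 16.1 p [0.5672 0.0058 0.148 ] rot [-90.04  -4.61 167.44] F [ -1.2  -1.6 -10.4] M [-0.24  0.   -0.2 ] w 0.0294 q [  18.7   16.8  -25.1   96.8    5.8   72.4 -110.2]
implied socket [0.45028841 0.03253635 0.15500934] yaw -12.558830562827682 pitch 4.911415300121426
scene
dome 280 [0.4494 0.0325 0.1701 0.0329] R32 [0.4495 0.033  0.1711]
tube w(s) [ 0.0041 -0.002 ] yaw -12.323689392926028 mean w -0.001194813456536215 z 0.32190680127905136
top
dome 397 [0.452  0.0323 0.1661 0.0348] R32 [0.4509 0.0327 0.1693]
t 16.25 p [0.5674 0.0058 0.1482] rot [-90.05  -4.59 167.44] F [ -0.4  -2.1 -11.3] M [-0.23  0.02 -0.21] w 0.0297 q [  18.7   16.8  -25.1   96.8    5.8   72.4 -110.2]
implied [0.4505541  0.03253329 0.15515718] -12.559783465320544 4.890387509341787
0.15 [-0.4, 4.1, 0.0, 0.0, -0.0, 0.5]
0.145 [-0.7, 8.0, 0.0, 0.0, -0.0, 1.0]
0.14 [-1.1, 11.9, 0.0, 0.0, -0.0, 1.6]
0.135 [-1.4, 15.7, 0.0, 0.0, -0.0, 2.1]
0.13 [-1.8, 19.6, 0.0, 0.0, -0.0, 2.6]
0.127 [-2.0, 22.0, 0.0, 0.0, -0.0, 2.9]
```

View pics/c8.png

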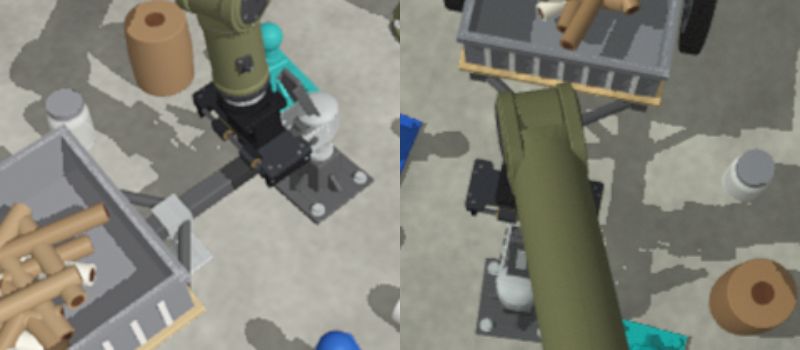

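>>> move_arm:
  moves:
    - [0, 0, 0.8, 0, 0, 0]
    - [-0.4, 3, 0.8, 0, 0, 0.4]
    - [-0.5, 5.5, 0.8, 0, 0, 0.7]
    - [-0.7, 8, 0.8, 0, 0, 1]
    - [-0.7, 8, 0.8, 0, 0, 1]

```text
time_s: 16.67
tool_pos: [0.5667, 0.0052, 0.1393]
tool_rot: [-90.0, -3.6, 167.5]
force: [-0.6, -0.9, -11.0]
grip_width: 0.0297
```

```bash
python3 low.py 0 0 .145 .14 .135 .13 .127
```

```text
t 16.67 p [0.5667 0.0052 0.1393] rot [-90.04  -3.62 167.47] F [ -0.6  -0.9 -11. ] M [-0.16 -0.25 -0.18] w 0.0297 q [  18.8   16.5  -25.1   98.2    6.1   70.4 -110.3]
implied [0.44974707 0.03192298 0.14418393] -12.530369151869337 3.9155955224737364
0.145 [0.1, -0.9, -0.0, -0.0, -0.0, 0.1]
0.14 [-0.2, 3.0, 0.0, -0.0, -0.0, 0.6]
0.135 [-0.5, 6.9, 0.0, -0.0, -0.0, 1.1]
0.13 [-0.8, 10.8, 0.0, -0.0, -0.0, 1.6]
0.127 [-0.9, 13.1, 0.0, -0.0, -0.0, 1.9]
```

No side contact and the weight is still on the gripper. The rim should now be well past the ball's top, so I'll keep lowering.

>>> move_arm:
  moves:
    - [-0.1, 2, 0, 0, 0, 0.4]
    - [-0.3, 4, 0, 0, 0, 0.7]
    - [-0.4, 6, 0, 0, 0, 1]
    - [-0.6, 8, 0, 0, 0, 1.3]
    - [-0.7, 9.5, 0, 0, 0, 1.5]
    - [-0.7, 9.5, 0, 0, 0, 1.5]

```text
time_s: 17.17
tool_pos: [0.567, 0.0053, 0.1308]
tool_rot: [-90.1, -2.1, 167.5]
force: [-1.0, 0.2, -8.7]
grip_width: 0.0298
```

```bash
python3 low.py 0 0 .13 .127 .124
```

```text
t 17.17 p [0.567  0.0053 0.1308] rot [-90.05  -2.1  167.45] F [-1.   0.2 -8.7] M [ 0.11  0.51 -0.13] w 0.0298 q [  18.8   15.8  -25.1  100.     6.4   67.8 -110.7]
implied [0.44997708 0.03207895 0.13251301] -12.546546314468577 2.401817132666945
0.13 [-0.1, 2.3, 0.0, 0.0, -0.0, 0.1]
0.127 [-0.2, 4.6, 0.0, 0.0, -0.0, 0.4]
0.124 [-0.3, 7.0, 0.0, 0.0, -0.0, 0.7]
```

>>> move_arm:
  moves:
    - [0, 1, 0, 0, 0, 0.1]
    - [0, 2, 0, 0, 0, 0.2]
    - [0, 3, 0, 0, 0, 0.2]
    - [0, 3, 0, 0, 0, 0.2]

```text
time_s: 17.5
tool_pos: [0.5675, 0.0056, 0.1299]
tool_rot: [-90.1, -1.8, 167.5]
force: [-6.5, 1.0, 5.1]
grip_width: 0.0298
```

```bash
python3 chk.py 9 .130
```

```text
t 17.5 p [0.5675 0.0056 0.1299] rot [-90.05  -1.85 167.45] F [-6.5  1.   5.1] M [ 0.16  1.71 -0.27] w 0.0298 q [  18.8   15.7  -25.1  100.2    6.5   67.4 -110.8]
implied socket [0.4503867  0.03232881 0.1311098 ] yaw -12.54941875203324 pitch 2.1461202619230737
scene
dome 283 [0.4497 0.0316 0.1462 0.0337] R32 [0.4497 0.0326 0.1481]
tube w(s) [ 0.0924 -0.0202] yaw -7.256681106042506 mean w -0.00122790805237452 z 0.23188032015000226
top
dome 337 [0.4523 0.032  0.1417 0.036 ] R32 [0.4508 0.0332 0.1461]
```

View pics/c9.png

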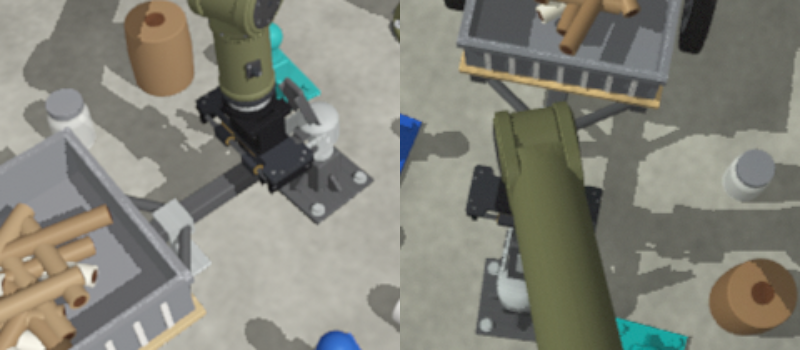

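Socket height is about 0.131 m and the load has shifted to the ball (Fz −11 → +5 N), so it is seated. Releasing the tube.

>>> move_arm:
  moves:
    - [0, 0, 0, 0, 0, 0]
    - [0, 0, 0, 0, 0, 0]
    - [0, 0, 0, 0, 0, 0]
    - [0, 0, 0, 0, 0, 0]
    - [0, 0, 0, 0, 0, 0]
    - [0, 0, 0, 0, 0, 0]
    - [0, 0, 0, 0, 0, 0]
    - [0, -25, 0, 0, 0, 0]
    - [0, -60, 0, 0, 0, 0]
    - [0, -100, 0, 0, 0, 0]
    - [0, -140, 0, 0, 0, 0]
    - [0, -150, 0, 0, 0, 1.8]
    - [0, -150, 0, 0, 0, 1.8]
    - [0, -150, 0, 0, 0, 1.8]
  claw: 87

```text
time_s: 18.82
tool_pos: [0.572, 0.004, 0.2778]
tool_rot: [-90.0, -0.0, 167.5]
force: [0.8, 1.2, -0.1]
grip_width: 0.0867
```

```bash
cat > hd.py <<'E'
from h import *
from cell import read_camera
import cv2,sys
k=sys.argv[1]
p,R=state(); ims=[]
S=np.array([.450,.032])
for n in ["scene","top"]:
    im,d=read_camera(n); np.save(f"pics/{n}{k}.npy",d); ims.append(im)
    X=cloud(d,camera_info(n)); print(n); trailer(X,S,-12.55,.13)
    P=X.reshape(-1,3); a=np.radians(-12.55); e=np.array([np.cos(a),np.sin(a)]); f=np.array([-e[1],e[0]])
    s=(P[:,:2]-S)@e; w=(P[:,:2]-S)@f
    q=(s>.0)&(s<.17)&(abs(w)<.025)&(P[:,2]>.165)&(P[:,2]<.275)
    for z in np.arange(.165,.275,.01):
        m=q&(P[:,2]>=z)&(P[:,2]<z+.01)
        if m.sum()>3: print(round(z,3),m.sum(),"s",np.round(np.percentile(s[m],[5,50,95]),3),"w",np.round(np.percentile(w[m],[3,97]),3))
cv2.imwrite(f"pics/c{k}.png",np.hstack([cv2.resize(ims[0][130:340,100:340,::-1],(400,350)),cv2.resize(ims[1][50:260,200:440,::-1],(400,350))]))
im,d=read_camera("wrist"); cv2.imwrite(f"pics/w{k}.png",im[:,:,::-1])
E
python3 hd.py 10
```

```text
t 18.82 p [0.572  0.004  0.2778] rot [-9.0040e+01 -4.0000e-02  1.6746e+02] F [ 0.8  1.2 -0.1] M [ 0.01  0.04 -0.  ] w 0.0867 q [  19.6    9.4  -25.5   89.9    4.    81.6 -108.7]
scene
dome 289 [0.4497 0.0321 0.147  0.0332] R32 [0.4497 0.0329 0.1482]
tube w(s) [ 0.0997 -0.0215] yaw -6.835869903701695 mean w -0.001009560873102906 z 0.2079073295655804
0.165 92 s [0.006 0.022 0.031] w [-0.021  0.023]
0.175 25 s [0.001 0.005 0.017] w [-0.008  0.024]
0.185 20 s [0.018 0.027 0.034] w [-0.018  0.02 ]
0.195 17 s [0.021 0.031 0.036] w [-0.001  0.021]
0.205 16 s [0.025 0.033 0.041] w [0.015 0.019]
0.215 17 s [0.029 0.034 0.044] w [0.016 0.021]
0.225 18 s [0.032 0.042 0.048] w [0.015 0.02 ]
0.235 11 s [0.037 0.043 0.051] w [0.016 0.02 ]
top
dome 240 [0.4513 0.034  0.1456 0.0322] R32 [0.4513 0.0341 0.1458]
0.165 52 s [0.001 0.009 0.02 ] w [0.003 0.024]
0.175 20 s [0.002 0.014 0.018] w [0.002 0.017]
0.185 10 s [0.016 0.019 0.02 ] w [0.008 0.016]
0.195 12 s [0.021 0.023 0.025] w [0.007 0.017]
0.205 8 s [0.025 0.026 0.028] w [0.008 0.018]
0.215 10 s [0.028 0.029 0.032] w [0.008 0.018]
0.225 7 s [0.031 0.033 0.035] w [0.011 0.016]
0.235 7 s [0.035 0.037 0.039] w [0.012 0.017]
0.245 9 s [0.039 0.042 0.051] w [0.012 0.018]
0.255 5 s [0.043 0.047 0.057] w [0.013 0.018]
0.265 4 s [0.045 0.047 0.049] w [0.015 0.018]
```

View pics/c10.png

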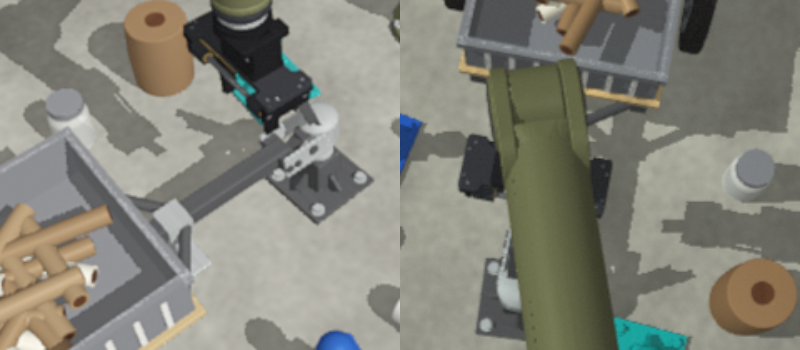

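View pics/w10.png

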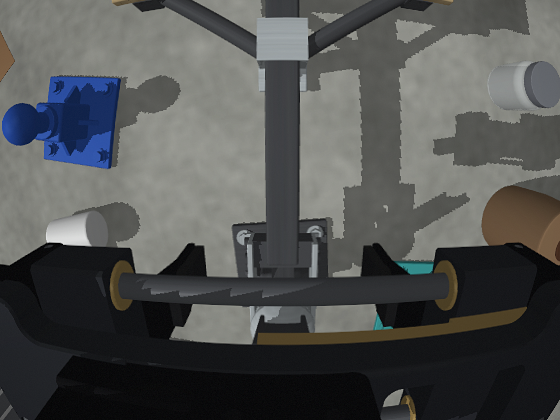

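Run:
```python
from h import *
p,R=state(); T=toolR(-12.55)
for q in ([.572,.005,.30],[.4925,.0225,.30],[.4925,.0225,.230]): print(row(p,R,q,T))
```

```text
t 18.97 p [0.5711 0.0037 0.2753] rot [-90.01  -0.32 167.44] F [ 0.   0.2 -0.8] M [ 0.05  0.04 -0.03] w 0.0873 q [  19.6    9.5  -25.5   90.1    4.    81.7 -108.7]
[-0.5, -24.7, -1.5, 0.0, -0.0, 0.3]
[80.9, -24.3, -1.3, 0.0, -0.0, 0.3]
[80.5, 45.7, -1.3, 0.0, -0.0, 0.3]
```

>>> move_arm:
  moves:
    - [0, -24, -1.3, 0, 0, 0.3]
    - [0, -24, -1.3, 0, 0, 0.3]
    - [30, -24, -1.3, 0, 0, 0.3]
    - [60, -24, -1.3, 0, 0, 0.3]
    - [80, -24, -1.3, 0, 0, 0.3]
    - [80, -24, -1.3, 0, 0, 0.3]
    - [80, 0, -1.3, 0, 0, 0.3]
    - [80, 25, -1.3, 0, 0, 0.3]
    - [80, 45, -1.3, 0, 0, 0.3]
    - [80, 45, -1.3, 0, 0, 0.3]
    - [80, 45, -1.3, 0, 0, 0.3]

```text
time_s: 19.88
tool_pos: [0.4935, 0.0224, 0.2311]
tool_rot: [-90.0, 0.0, 167.4]
force: [0.2, -0.4, 0.1]
grip_width: 0.0868
```

>>> move_arm:
  moves:
    - [0, 0, 0, 0, 0, 0]
    - [0, 0, 0, 0, 0, 0]
    - [0, 0, 0, 0, 0, 0]
    - [0, 0, 0, 0, 0, 0]
    - [0, 0, 0, 0, 0, 0]
    - [0, 0, 0, 0, 0, 0]
    - [0, 0, 0, 0, 0, 0]
    - [0, 0, 0, 0, 0, 0]
    - [0, 0, 0, 0, 0, 0]
    - [0, 0, 0, 0, 0, 0]
    - [0, 0, 0, 0, 0, 0]
    - [0, 0, 0, 0, 0, 0]
  claw: 20
  newtons: 20

```text
time_s: 20.88
tool_pos: [0.4943, 0.0224, 0.2325]
tool_rot: [-90.0, 0.2, 167.4]
force: [1.3, -0.8, -1.4]
grip_width: 0.0401
```

Run:
```python
from h import *
p,R=state()
S=np.array([.4495,.032]); a=np.radians(-12.55); e=np.array([np.cos(a),np.sin(a)])
g=p-.008*R.apply([0,1,0]); s=(g[:2]-S)@e-.0365; zz=g[2]-.1426; th0=np.arctan2(zz,s); r=np.hypot(s,zz); print(s,zz,th0,r,"w",(g[:2]-S)@[-e[1],e[0]])
for th in np.linspace(th0,.245,13)[1:]:
    print(round(th,2),row(g,R,[*(S+e*(.0365+r*np.cos(th))),.1426+r*np.sin(th)],R))
```

```text
t 20.88 p [0.4943 0.0224 0.2325] rot [-90.03   0.22 167.43] F [ 1.3 -0.8 -1.4] M [-0.24 -0.1  -0.08] w 0.0401 q [  20.7    0.3  -26.3  104.     0.2   75.4 -108.2]
0.009263893669341952 0.09793418741451393 1.476483904516577 0.09837136163771452 w 0.0003368014560229638
1.37 [-10.0, 1.5, 0.3, 0.0, 0.0, 0.0]
1.27 [-19.8, 4.0, 0.3, 0.0, 0.0, 0.0]
1.17 [-29.2, 7.5, 0.3, 0.0, 0.0, 0.0]
1.07 [-38.3, 12.0, 0.3, 0.0, 0.0, 0.0]
0.96 [-46.8, 17.3, 0.3, 0.0, 0.0, 0.0]
0.86 [-54.8, 23.5, 0.3, 0.0, 0.0, 0.0]
0.76 [-62.1, 30.5, 0.3, 0.0, 0.0, 0.0]
0.66 [-68.6, 38.2, 0.3, 0.0, 0.0, 0.0]
0.55 [-74.3, 46.6, 0.3, 0.0, 0.0, 0.0]
0.45 [-79.1, 55.4, 0.3, 0.0, 0.0, 0.0]
0.35 [-83.0, 64.7, 0.4, 0.0, 0.0, 0.0]
0.24 [-85.9, 74.4, 0.4, 0.0, 0.0, 0.0]
```

>>> move_arm:
  moves:
    - [-5, 0.6, 0.3, 0, 0, 0]
    - [-10, 1.5, 0.3, 0, 0, 0]
    - [-20, 4, 0.3, 0, 0, 0]
    - [-29, 7.5, 0.3, 0, 0, 0]
    - [-38, 12, 0.3, 0, 0, 0]
    - [-47, 17, 0.3, 0, 0, 0]
    - [-55, 23.5, 0.3, 0, 0, 0]
    - [-62, 30.5, 0.3, 0, 0, 0]
    - [-68.5, 38, 0.3, 0, 0, 0]
    - [-74, 46.5, 0.3, 0, 0, 0]
    - [-79, 55, 0.3, 0, 0, 0]
    - [-81, 60, 0.3, 0, 0, 0]
    - [-83, 64.5, 0.3, 0, 0, 0]
    - [-84.5, 69, 0.3, 0, 0, 0]
    - [-86, 74, 0.3, 0, 0, 0]
    - [-86, 74, 0.3, 0, 0, 0]

```text
time_s: 22.22
tool_pos: [0.5794, 0.0035, 0.1582]
tool_rot: [-90.1, 0.3, 167.4]
force: [5.1, 0.8, -0.4]
grip_width: 0.0395
```

```bash
python3 hd.py 11
```

```text
t 22.22 p [0.5794 0.0035 0.1582] rot [-90.09   0.33 167.44] F [ 5.1  0.8 -0.4] M [ 0.01 -0.98 -0.04] w 0.0395 q [  19.1   14.1  -25.4   98.6    6.5   68.4 -110.6]
scene
dome 339 [0.4491 0.0309 0.1388 0.0379] R32 [0.4496 0.033  0.1458]
tube w(s) [ 0.0632 -0.0129] yaw -8.9275322481804 mean w 0.0001051368348476728 z 0.23583246781582237
0.165 197 s [0.002 0.018 0.149] w [-0.021  0.024]
0.175 155 s [0.012 0.053 0.156] w [-0.021  0.017]
0.185 5 s [0.131 0.132 0.135] w [-0.022 -0.019]
0.195 6 s [0.133 0.137 0.14 ] w [-0.024 -0.021]
0.225 22 s [0.15  0.161 0.163] w [-0.025  0.015]
0.235 51 s [0.154 0.159 0.164] w [-0.025  0.023]
0.245 14 s [0.153 0.154 0.16 ] w [-0.025  0.024]
0.255 39 s [0.153 0.154 0.156] w [-0.025  0.022]
0.265 32 s [0.151 0.154 0.156] w [-0.018  0.025]
top
dome 310 [0.4502 0.0339 0.142  0.0327] R32 [0.4499 0.0341 0.1428]
0.165 138 s [0.001 0.015 0.058] w [-0.005  0.023]
0.175 40 s [0.005 0.046 0.067] w [-0.004  0.019]
```

View pics/c11.png

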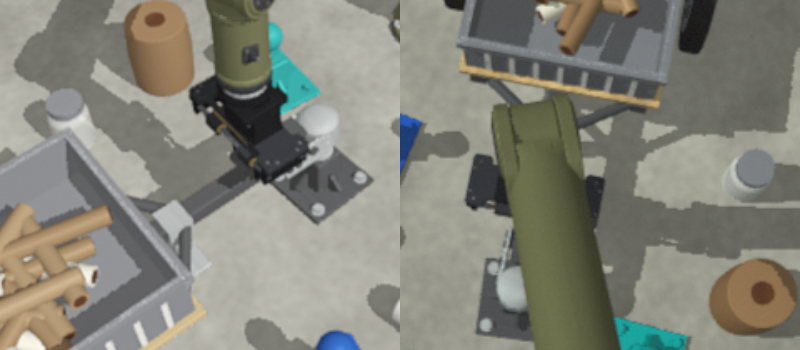

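>>> move_arm:
  moves:
    - [0, 0, 0, 0, 0, 0]
    - [0, 0, 0, 0, 0, 0]
    - [0, 0, 0, 0, 0, 0]
    - [0, 0, 0, 0, 0, 0]
    - [0, 0, 0, 0, 0, 0]
    - [0, 0, 0, 0, 0, 0]
    - [0, -30, 0, 0, 0, 0]
    - [0, -60, 0, 0, 0, 0]
    - [0, -60, 0, 0, 0, 0]
  claw: 87

```text
time_s: 23.12
tool_pos: [0.5812, 0.0041, 0.225]
tool_rot: [-90.1, 0.7, 167.5]
force: [0.7, 0.7, 1.2]
grip_width: 0.085
```

>>> move_arm:
  moves:
    - [-5, 0, 0, 0, 0, 0]
    - [-5, 0, 0, 0, 0, 0]
    - [-5, 0, 0, 0, 0, 0]
    - [-5, 0, 0, 0, 0, 0]
    - [-5, 0, 0, 0, 0, 0]
    - [-5, 0, 0, 0, 0, 0]
    - [-5, 0, 0, 0, 0, 0]
    - [-5, 0, 0, 0, 0, 0]
    - [-5, 0, 0, 0, 0, 0]
    - [-5, 0, 0, 0, 0, 0]
    - [-5, 0, 0, 0, 0, 0]
    - [-5, 0, 0, 0, 0, 0]
    - [-5, 0, 0, 0, 0, 0]
    - [-5, 0, 0, 0, 0, 0]
    - [-5, 0, 0, 0, 0, 0]
    - [-5, 0, 0, 0, 0, 0]
    - [-5, 0, 0, 0, 0, 0]
    - [-5, 0, 0, 0, 0, 0]
  claw: 0

```text
time_s: 24.62
tool_pos: [0.5829, 0.0025, 0.2189]
tool_rot: [-90.0, 0.2, 167.4]
force: [0.3, -1.1, -1.0]
grip_width: 0.0007
```

Run:
```python
from h import *
state()
```

```text
t 24.62 p [0.5829 0.0025 0.2189] rot [-90.05   0.2  167.45] F [ 0.3 -1.1 -1. ] M [0.07 0.03 0.04] w 0.0007 q [  19.4   12.2  -25.6   93.7    5.4   75.2 -109.6]
```

>>> move_arm:
  moves:
    - [0, 15, 0, 0, 0, 0]
    - [0, 25, 0, 0, 0, 0]
    - [0, 28, 0, 0, 0, 0]
    - [0, 30, 0, 0, 0, 0]
    - [0, 32, 0, 0, 0, 0]
    - [0, 34, 0, 0, 0, 0]
    - [0, 34, 0, 0, 0, 0]

```text
time_s: 25.2
tool_pos: [0.5835, 0.0024, 0.1853]
tool_rot: [-90.0, 0.3, 167.4]
force: [-0.0, -1.0, 0.8]
grip_width: 0.0005
```

>>> move_arm:
  moves:
    - [0, 1, 0, 0, 0, 0]
    - [0, 2, 0, 0, 0, 0]
    - [0, 3, 0, 0, 0, 0]
    - [0, 3, 0, 0, 0, 0]

```text
time_s: 25.53
tool_pos: [0.584, 0.0024, 0.1836]
tool_rot: [-90.0, 0.4, 167.4]
force: [-0.5, -1.1, 6.8]
grip_width: 0.0003
```

>>> move_arm:
  moves:
    - [0, 1, 0, 0, 0, 0]
    - [0, 2, 0, 0, 0, 0]
    - [0, 3, 0, 0, 0, 0]
    - [0, 4, 0, 0, 0, 0]
    - [0, 4, 0, 0, 0, 0]
    - [0, 4, 0, 0, 0, 0]

```text
time_s: 26.03
tool_pos: [0.5842, 0.0024, 0.1831]
tool_rot: [-90.0, 0.4, 167.4]
force: [-6.8, -1.8, 23.0]
grip_width: 0.0005
```

>>> move_arm:
  moves:
    - [0, -10, 0, 0, 0, 0]
    - [0, -40, 0, 0, 0, 0]
    - [0, -80, 0, 0, 0, 0]
    - [0, -120, 0, 0, 0, 0]
    - [0, -150, -40, 0, 0, 0]
    - [0, -170, -80, 0, 0, 0]
    - [0, -180, -120, 0, 0, 0]
    - [0, -180, -160, 0, 0, 0]
    - [0, -180, -200, 0, 0, 0]
    - [0, -180, -240, 0, 0, 0]
    - [0, -180, -260, 0, 0, 0]
    - [0, -180, -260, 0, 0, 0]
    - [0, -180, -260, 0, 0, 0]

```text
time_s: 27.12
tool_pos: [0.6381, 0.2589, 0.3567]
tool_rot: [-90.0, 0.1, 167.7]
force: [-0.0, -0.6, -0.5]
grip_width: 0.0006
```

```bash
python3 hd.py 12
python3 - <<'E'
from h import *
from cell import models
for n in ["scene","top"]:
    X=cloud(np.load(f"pics/{n}12.npy"),camera_info(n)); P=X.reshape(-1,3)
    S=np.array([.450,.032]);a=np.radians(-12.55); e=np.array([np.cos(a),np.sin(a)]); f=np.array([-e[1],e[0]])
    s=(P[:,:2]-S)@e; w=(P[:,:2]-S)@f
    q=(s>.055)&(s<.152)&(abs(w)<.015)&(P[:,2]>.155)&(P[:,2]<.21)
    pf=np.polyfit(s[q],P[q,2],1); print(n,"handle slope",pf[0],"z@.128",np.polyval(pf,.128),q.sum())
    q=(s>.17)&(s<.23)&(abs(w)<.012)&(P[:,2]>.1)&(P[:,2]<.17)
    pf=np.polyfit(s[q],P[q,2],1); print(n,"tube slope",pf,q.sum(), np.polyval(pf,.128))
    for t in ["mallet_mid","jar_mid","log_mid"]:
        print(t,[(np.round(x["point"],3).tolist(),round(float(x["score"]),2)) for x in models.spot_in(t,n)[:1]])
E
```

```text
t 27.12 p [0.6381 0.2589 0.3567] rot [-9.0050e+01  5.0000e-02  1.6769e+02] F [-0.  -0.6 -0.5] M [0.03 0.03 0.03] w 0.0006 q [  -3.5   25.   -32.1   63.5   13.    94.8 -134.3]
scene
dome 51 [0.4515 0.0299 0.1495 0.0339] R32 [0.453  0.0313 0.1504]
tube w(s) [ 0.0107 -0.0011] yaw -11.937038677348273 mean w 0.0011143897978670046 z 0.14459438215589882
0.165 339 s [0.039 0.115 0.155] w [-0.02   0.021]
0.175 364 s [0.045 0.088 0.151] w [-0.019  0.019]
top
dome 435 [0.4519 0.0313 0.1345 0.0399] R32 [0.4499 0.0317 0.1439]
tube w(s) [-0.0047 -0.0001] yaw -12.81874770992553 mean w -0.0010610111029809393 z 0.144561985275391
0.165 669 s [0.004 0.082 0.152] w [-0.02   0.019]
0.175 286 s [0.042 0.08  0.148] w [-0.019  0.018]
scene handle slope -0.031055558051623917 z@.128 0.17470051280838142 369
scene tube slope [-0.04344064  0.15415594] 213 0.14859553414802304
mallet_mid [([0.562, 0.323, 0.043], 0.89)]
jar_mid [([0.647, -0.334, 0.083], 0.9)]
log_mid [([0.462, -0.312, 0.116], 0.72)]
top handle slope -0.03439183856267977 z@.128 0.17306437624093876 452
top tube slope [-0.02885308  0.15077802] 207 0.14708482572201936
mallet_mid [([0.511, 0.33, 0.042], 0.87)]
jar_mid [([0.634, -0.348, 0.102], 0.64)]
log_mid [([0.43, -0.323, 0.14], 0.96)]
```

View pics/c12.png

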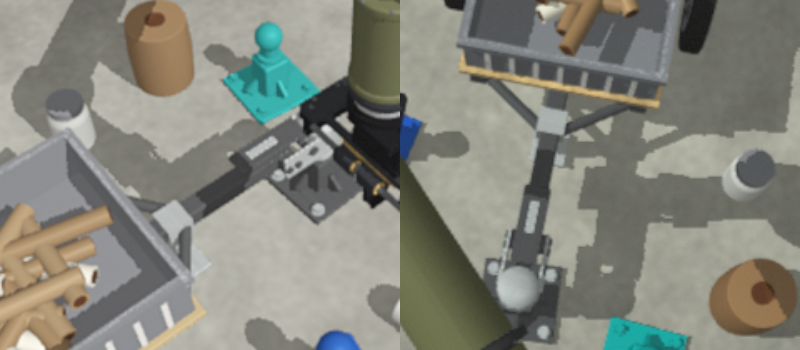

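Run:
```python
from h import *
from cell import job
state(); print(job.sign_off())
```

```text
t 27.57 p [0.6391 0.2554 0.3584] rot [-90.04   0.23 167.37] F [ 0.  -0.2 -0. ] M [0.07 0.01 0.03] w 0.0002 q [  -3.3   24.8  -32.    63.5   13.    94.8 -134.3]
the job is handed in; nothing more can be done
None
```

The trailer is coupled to the grey steel ball with its handle locked down. I handed the job in at about 27.6 s of the 69 s allowed; no verdict is reported.

**What I did**
- **Raising the handle:** The first try reached only about 1.06 rad, because the trailer rolled about 24 mm forward under the pull. A second grip, turning the tool with the handle, brought it to about 1.27 rad.
- **Seating the coupler:** I gripped the drawbar, lifted the nose to about 0.18 m and pulled it along the path its wheels allow until it was over the ball. I lowered it until the load moved from the gripper to the ball.
- **Locking:** I swung the handle down, then pressed it with closed fingers to 23 N, where it stopped giving. Then I let go and moved the arm clear.

**Last checks**
- **Seating:** The coupler dome was about 1 mm from the ball's position sideways in the top camera. The tube was at the height expected for a 22 mm rise. The dome's rise read 21 to 24 mm, depending on camera and moment. In the last scene picture the arm hid most of the dome, so its 5 mm x offset there carries little weight.
- **Handle:** It lies parallel to the tube in both cameras, about 25 to 26 mm above it. That puts the latch at about 0.01 rad (limit 0.06).
- **Bystanders:** The log and mallet are within about 3 mm of their first readings in the scene camera. The jar is within 4 mm in the top camera.
- **Readings that disagreed:** The top camera put the mallet about 30 mm off, probably because the arm was in the way. The scene camera put the jar about 18 mm off in height and sideways. The other camera showed each of them in place.

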